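Sine-bar set-up for a swash wedge

TASK

Set up the 15 degree check of the pump's swash wedge on the granite plate: lay the 16 mm gauge block flat on the plate, the 10 mm block squarely on top of it, then set the sine bar down with the roller at its open end on the middle of the blocks and the roller at its stop end on the plate. Last, lay the wedge along the middle of the bar, thick end against the stop, so that its upper face comes out level. Leave the 6 mm block and the oil can where they are.

Things in the scene. Friction and masses are not known exactly. Their poses are not given: they have to be found in the camera images.
- plate_top (a point): centre of the top face of the dark granite plate: fixed slab 150 mm (x) by 220 mm (y), top 45 mm above the bench; z up. The blocks may go anywhere on it that leaves room for the bar (130 mm long when set up, best along y). Once set up, the bar slopes by 15 degrees and its listed point is 27 mm above this face
- block16_center (a point): centre (8 mm up) of the largest gauge block: bright steel, 40 mm (x) by 68 mm (y), 16 mm thick, small hole through the middle, lying flat; 0.33 kg. Goes first, on the plate
- block10_center (a point): centre (5 mm up) of the middle-sized gauge block: bright steel, 36 mm (x) by 50 mm (y), 10 mm thick, hole through the middle, lying flat; 0.14 kg. Goes on the 16 mm block (together 26 mm)
- block6_center (a point): centre (3 mm up) of the smallest gauge block: bright steel, 26 mm (x) by 32 mm (y), 6 mm thick, lying flat; not wanted, stays where it lies
- bar_center (a point): middle of the steel sine bar, 14 mm up; x along it, z up. 46 mm wide (y): grip across that here. Rollers: 20 mm dia., along y, axes at x +50 and -50, z -4 mm; body between them down to z -8 mm. Oiled, slippery flat top at z +14, x -62 to +62. Stop end (-x): 6 mm plate, inner face at x -62, rises 12 mm above the top. +x end is open; it goes up on the blocks. 0.5 to 0.75 kg
- wedge_center (a point): point in the steel swash wedge, 9 mm above its flat underside, mid-width; x from thick to thin end, z up. 60 mm long, 44 mm wide (y): grip across that here. Flat thick end (26 mm high) at x -25, round thin end (10 mm) at x +35 mm; 15 degree top, 20 mm bore. 0.24 to 0.39 kg. Let go on the sloping bar it slides to the stop; there it is at x -37, z +23 mm of the bar's point
- oil_can: bystander: dark red pump oiler with bent spout, 72 mm body, 157 mm high, far right; origin under its middle; must not be moved
There are look-alikes about, which are no part of the job. Leave any red look-alike of the part that bears wedge_center alone.

How it is judged (in metres and radians):
On the way, in this order (a step that is already met when the one before it is completed fails the run):
1. the 16 mm block lies flat on the granite plate, let go (z of block16_center in the frame of plate_top between 0.0055 and 0.0105 m and x of block16_center in the frame of plate_top between -0.065 and 0.065 m and y of block16_center in the frame of plate_top between -0.1 and 0.1 m and angle between the z axis of block16_center and the z axis of plate_top, either way round below 0.06 rad and contact force between the fingers and block16 below 0.2 N), for 0.2 s.
2. the 10 mm block lies on the 16 mm block, let go (z of block16_center in the frame of plate_top between 0.0055 and 0.0105 m and x of block16_center in the frame of plate_top between -0.065 and 0.065 m and y of block16_center in the frame of plate_top between -0.1 and 0.1 m and angle between the z axis of each of block16_center, block10_center and the z axis of plate_top, either way round below 0.06 rad and z of block10_center in the frame of plate_top between 0.0185 and 0.0235 m and horizontal distance between block10_center and block16_center below 0.012 m and contact force between the fingers and block10 below 0.2 N), for 0.2 s.
3. the sine bar rests with its open-end roller on the stack and its stop-end roller on the plate, let go (z of block16_center in the frame of plate_top between 0.0055 and 0.0105 m and x of block16_center in the frame of plate_top between -0.065 and 0.065 m and y of block16_center in the frame of plate_top between -0.1 and 0.1 m and angle between the z axis of each of block16_center, block10_center and the z axis of plate_top, either way round below 0.06 rad and z of block10_center in the frame of plate_top between 0.0185 and 0.0235 m and horizontal distance between block10_center and block16_center below 0.012 m and x of block10_center in the frame of bar_center between 0.032 and 0.06 m and y of block10_center in the frame of bar_center between -0.015 and 0.015 m and z of bar_center in the frame of plate_top between 0.0235 and 0.0305 m and angle between bar_center's own z axis and vertical between 0.233 and 0.293 rad and angle between the y axis of bar_center and the z axis of plate_top, either way round above 1.52 rad and contact force between the fingers and sine_bar below 0.2 N), for 0.2 s.
4. the wedge lies on the bar, thick end against the stop, let go (z of block16_center in the frame of plate_top between 0.0055 and 0.0105 m and x of block16_center in the frame of plate_top between -0.065 and 0.065 m and y of block16_center in the frame of plate_top between -0.1 and 0.1 m and angle between the z axis of each of block16_center, block10_center and the z axis of plate_top, either way round below 0.06 rad and z of block10_center in the frame of plate_top between 0.0185 and 0.0235 m and horizontal distance between block10_center and block16_center below 0.012 m and x of block10_center in the frame of bar_center between 0.032 and 0.06 m and y of block10_center in the frame of bar_center between -0.015 and 0.015 m and z of bar_center in the frame of plate_top between 0.0235 and 0.0305 m and angle between bar_center's own z axis and vertical between 0.233 and 0.293 rad and angle between the y axis of bar_center and the z axis of plate_top, either way round above 1.52 rad and x of wedge_center in the frame of bar_center between -0.0395 and -0.033 m and y of wedge_center in the frame of bar_center between -0.009 and 0.009 m and z of wedge_center in the frame of bar_center between 0.02 and 0.026 m and x of bar_center in the frame of wedge_center above 0.02 m and angle between the x axis of wedge_center and the x axis of bar_center, either way round below 0.12 rad and contact force between the fingers and swash_wedge below 0.2 N), for 0.2 s.
At the end, for the whole second after the job is handed in: 16 mm block flat on the plate, 10 mm block on it (12 mm off at most); sine bar's open-end roller within 14 mm of the top block's middle, other roller on the plate, slope 15 deg (1.7 off at most); wedge on the bar, within 4 mm of the stop, 9 mm of mid-line, 7 deg of square; all let go, at rest (z of block16_center in the frame of plate_top between 0.0055 and 0.0105 m and x of block16_center in the frame of plate_top between -0.065 and 0.065 m and y of block16_center in the frame of plate_top between -0.1 and 0.1 m and angle between the z axis of each of block16_center, block10_center and the z axis of plate_top, either way round below 0.06 rad and z of block10_center in the frame of plate_top between 0.0185 and 0.0235 m and horizontal distance between block10_center and block16_center below 0.012 m and x of block10_center in the frame of bar_center between 0.032 and 0.06 m and y of block10_center in the frame of bar_center between -0.015 and 0.015 m and z of bar_center in the frame of plate_top between 0.0235 and 0.0305 m and angle between bar_center's own z axis and vertical between 0.233 and 0.293 rad and angle between the y axis of bar_center and the z axis of plate_top, either way round above 1.52 rad and x of wedge_center in the frame of bar_center between -0.0395 and -0.033 m and y of wedge_center in the frame of bar_center between -0.009 and 0.009 m and z of wedge_center in the frame of bar_center between 0.02 and 0.026 m and x of bar_center in the frame of wedge_center above 0.02 m and angle between the x axis of wedge_center and the x axis of bar_center, either way round below 0.12 rad and linear speed of each of block16, block10, sine_bar, swash_wedge below 0.01 m/s and angular speed of each of block16, block10, sine_bar, swash_wedge below 0.1 rad/s); the robot touches nothing.
It fails at once if the unwanted 6 mm block is moved by more than 15 mm (distance of block6_center from where it was at the start of the episode above 0.015 m).
It fails at once if the oil can is moved by more than 20 mm (distance of oil_can from where it was at the start of the episode above 0.02 m).
It also fails if it takes over 122 s, if anything falls off the work surface, if the arm or the gripper's body presses on something with over 40 N, if the wrist force passes 120 N, or if a joint passes its speed limit or range.

ROBOT

A 6-joint arm with a two-finger parallel gripper is mounted at the origin on a cart in front of the work surface, level with it; the furniture and walls round the work are solid. World frame = base frame: x ahead of the robot, y to its left, z up, the work surface at z = 0. Lengths are in mm, angles in degrees, forces in N, time in s.
With the tool pointing down it reaches from about 350 to 850 mm from the base axis. Payload 8.1 kg.
Tool frame: the origin (TCP) lies midway between the tips of the shut fingers; the grasp point (between the pads) lies 19 mm behind it (hold_point_z is the distance from the TCP to the grasp point, in mm); z points along the fingers, y is the direction in which the jaws open and shut (so a half turn about z gives the same grasp; the last joint's range is limited). The gripper opens to 85 mm and grips with 20 to 120 N. Pads are 22 mm wide; open, the fingers measure 114 mm over their backs; the gripper's body (76 mm by 85 mm) begins 54 mm behind the grasp point. The pads swing forward as they close: fully open they stand 13 mm farther back than shut.
Start: joints at [65.18, 7.471, 85.268, -0, 87.261, -4.893], TCP at [204.477, 564.087, 231.292] pointing down, gripper open.
Joint ranges: [-169.43, 169.43], [-51.17, 129.36], [1.28, 143.12], [-76.62, 256.62], [0, 156.53], [-152.29, 152.29]. Speed limits (degrees/s): [136.94, 136.94, 159.86, 180, 180, 180].

INTERFACE

Orientations are given as [roll, pitch, yaw] about the fixed x, y, z axes, in that order (R = Rz(yaw) Ry(pitch) Rx(roll)).
In Python, from bench import sense, snapshot, camera_params, hand_in, hold_point_z gives the robot as it stands.
- The arm moves only by the tool servo_tool, never from a script. Its argument "motion" is a list of rows, each a list of 7 numbers: the finger opening in mm, from 0 to 85.4, then the shift along the tool's x, y, z in mm, then the turn, a rotation vector about the tool's x, y, z in rad. A call has 1 to 10 rows; each row shifts and turns the pose as measured when the row begins, along the tool's axes as they then stand; what a row does not reach is not made up. A row lasts 1/10 s, in which the tool goes at most 50 mm and 8.59 degrees, less where a joint would pass 70% of its speed; a pose out of reach is approached as far as the arm can. A call with a gripper value outside its range is refused whole. The fingers move at their own pace and stop on an object; "force" is the grip in N (left out, the last holds). Time passes only in rows, so rows that do not move let the fingers close. It gives the time, the measured TCP pose, the force and the opening at its end, in the units of the state.
- sense(): the state, without advancing time (a new reading comes with each control period).
- snapshot(name): name is "side" or "top" or "wrist"; returns the picture (420x560x3 uint8, blue, green, red); there is no depth.
- camera_params(name): a dict with "fx", "fy", "cx", "cy" (pixels), "D" ([k1, k2, p1, p2, k3] as OpenCV has them; the pictures are not rectified), "R" (3x3) and "t" (3): a world point X has camera coordinates R X + t; the wrist camera has in their place "tool_from_camera" (4x4, takes a point from camera to tool coordinates, whose origin is the TCP and whose axes are the flange's). Camera axes: x right, y down, z forward; pixel columns grow to the right and rows downward; lengths in mm; the calibration is good to about 2 mm. A picture is of the moment at which its call begins: read the wrist's pose just before it. camera_params takes no time and is no camera call.
- hand_in(): hands the job in, once; it reports no verdict.
The state is a dict: "time": time; "joint_pos": joint angles; "qd": joint speeds; "joint_efforts": joint torques, N m; "tool_pos": TCP position; "tcp_rot": TCP orientation; "ft_force": force on the tool from outside, world axes, zero at the start; "wrist_torque": the same for the moment, N m; "finger_gap": finger opening in mm.
Only numpy, scipy, OpenCV 4.12 (cv2) and the standard library are available. Lean on these libraries where they do the work, as an engineer would, in place of code of your own. Each camera call takes 0.05 s, during which the arm holds its last target. There are 200 camera calls.

## Working session

There is one attempt and no reset: what is moved stays moved. The work goes in short steps, Python scripts to look and compute and a tool call to move; the robot and the scene stay as the last step left them, time stands still between calls to the robot, and variables do not carry over. Pictures are saved under pics/ and viewed, about 12 in all and at most 16, crops included, and the job is handed in when it is done.

Besides the shell and the picture viewer there is one more tool, called by a JSON object that holds its "op" and its "data", one argument or row to a line. servo_tool: Moves the arm, as the interface text tells. Its arguments: {"type":"object","properties":{"motion":{"type":"array"},"force":{"type":"number"}},"required":["motion"]}

```bash
mkdir -p pics; ls
python3 - <<'E'
from bench import *
import cv2,numpy as np
for n in("side","top","wrist"):
    cv2.imwrite(f"pics/{n}0.png",snapshot(n)); p=camera_params(n)
    print(n,{k:np.round(np.array(v),3).tolist() for k,v in p.items()})
print(sense(),hold_point_z)
E
```

```text
pics
side {'fx': 403.15, 'fy': 403.15, 'cx': 277.319, 'cy': 210.564, 'D': [0.014, 0.0, 0.0, 0.0, 0.0], 'R': [[-0.999, -0.046, -0.011], [-0.009, 0.412, -0.911], [0.046, -0.91, -0.412]], 't': [508.761, 109.009, 1055.746]}
top {'fx': 416.533, 'fy': 416.533, 'cx': 279.289, 'cy': 210.604, 'D': [0.03, 0.0, 0.0, 0.0, 0.0], 'R': [[-0.008, -1.0, 0.005], [-0.999, 0.008, -0.048], [0.048, -0.005, -0.999]], 't': [-126.87, 499.626, 1074.929]}
wrist {'fx': 334.959, 'fy': 334.959, 'cx': 272.315, 'cy': 212.346, 'D': [-0.078, 0.0, 0.0, 0.0, 0.0], 'tool_from_camera': [[-0.001, -0.947, -0.322, 83.591], [1.0, -0.001, 0.001, -0.196], [-0.001, -0.322, 0.947, -142.602], [0.0, 0.0, 0.0, 1.0]]}
{'time': 0.15, 'joint_pos': array([ 6.51777213e+01,  7.50496194e+00,  8.53154687e+01,  4.85363401e-04,
        8.72624314e+01, -4.89272556e+00]), 'qd': array([-0.0340436 , -0.19760177, -0.23917951, -0.11420324,  0.12698814,
        0.01045703]), 'joint_efforts': array([ 3.09848128e-04, -5.70059574e+01, -5.01161742e+01, -2.26603634e-04,
        9.51678579e-03,  3.48989488e-05]), 'tool_pos': array([204.31042552, 563.68584701, 230.48256697]), 'tcp_rot': array([-1.79917481e+02, -7.55035060e-03,  1.60070418e+02]), 'ft_force': array([-0.101803  ,  0.0713933 , -0.22670353]), 'wrist_torque': array([-0.01510739, -0.01847119,  0.03878968]), 'finger_gap': 85.76314401095924} 18.700000000000003
```

View pics/top0.png

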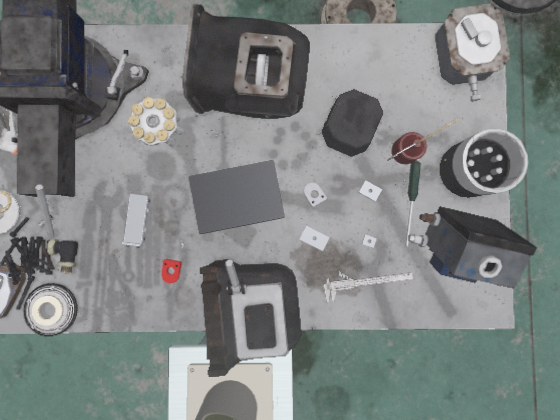

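View pics/side0.png

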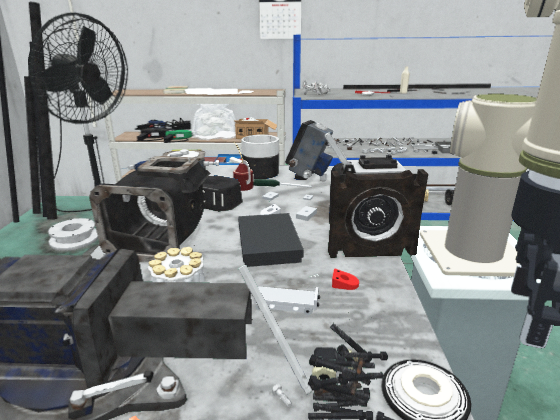

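The top view gives these candidates:
- **Wedge:** grey (314,194), or red look-alike (171,271), which I leave.
- **Steel plates:** (314,238) largest, so 16 mm; (370,190) middle, so 10 mm; (369,241) smallest, so 6 mm and not wanted.
- **Bar:** (136,220).
- **Granite plate:** (237,197). The dark octagon at (352,122) is something else.
- **Oil can:** (409,148).

The side view agrees. Next is a close crop.

```bash
cat > h.py <<'E'
from bench import *
import cv2,numpy as np
from scipy.spatial.transform import Rotation as Ro
def cam(n,s=None):
    p=camera_params(n); K=np.array([[p["fx"],0,p["cx"]],[0,p["fy"],p["cy"]],[0,0,1]]); D=np.array(p["D"],float)
    if n=="wrist":
        s=s or sense(); T=np.eye(4); T[:3,:3]=Ro.from_euler("xyz",s["tcp_rot"],degrees=True).as_matrix(); T[:3,3]=s["tool_pos"]
        M=np.linalg.inv(T@np.array(p["tool_from_camera"])); return K,D,M[:3,:3],M[:3,3]
    return K,D,np.array(p["R"]),np.array(p["t"])
def topl(c,uv,z):
    "pixels -> world xy at height z"
    K,D,R,t=c; n=cv2.undistortPoints(np.array(uv,float).reshape(-1,1,2),K,D)[:,0]
    d=np.c_[n,np.ones(len(n))]@R; o=-R.T@t
    return (o+d*((z-o[2])/d[:,2])[:,None])[:,:2]
def px(c,X):
    K,D,R,t=c; return cv2.projectPoints(np.array(X,float).reshape(-1,3),cv2.Rodrigues(R)[0],t,K,D)[0][:,0]
E
python3 - <<'E'
from h import *
im=cv2.imread("pics/top0.png"); c=cam("top")
a=cv2.resize(im[165:260,285:405],None,fx=4.5,fy=4.5,interpolation=cv2.INTER_CUBIC)
b=cv2.resize(im[150:260,110:210],None,fx=3,fy=3.9,interpolation=cv2.INTER_CUBIC)
b=cv2.resize(im[180:260,115:160],None,fx=5.34,fy=5.34,interpolation=cv2.INTER_CUBIC)
cv2.imwrite("pics/crop0.png",np.hstack([a,cv2.resize(b,(250,a.shape[0]))]))
hsv=cv2.cvtColor(im,cv2.COLOR_BGR2HSV)
for nm,(u,v,w,h),z,f in [("16",(295,222,38,32),16,0),("10",(356,176,30,28),10,0),("6",(360,232,20,17),6,0),("wedge",(300,178,32,30),18,0),("bar",(118,188,36,65),28,0),("plate",(180,150,115,90),45,1)]:
    g=cv2.GaussianBlur(im,(1,1),0)[v:v+h,u:u+w].min(2) if not f else im[v:v+h,u:u+w].max(2)
    th,m=cv2.threshold(g,0,255,(cv2.THRESH_BINARY_INV if f else cv2.THRESH_BINARY)+cv2.THRESH_OTSU)
    k=max(cv2.findContours(m,cv2.RETR_EXTERNAL,cv2.CHAIN_APPROX_NONE)[0],key=cv2.contourArea)
    W=topl(c,k.reshape(-1,2)+[u,v],z).astype(np.float32); r=cv2.minAreaRect(W)
    print(nm,th,np.round(r[0],1),np.round(r[1],1),round(r[2],1))
E
```

```text
16 158.0 [ 431.9 -219.1] [96.1 72.5] 89.4
10 177.0 [ 550.1 -369.4] [49.6 35.4] 60.2
6 180.0 [ 418.3 -364.6] [30.4 26.5] 70.6
wedge 173.0 [ 545.1 -220.6] [59.8 43.8] 30.3
bar 164.0 [477.3 236.8] [ 50.7 131.3] 81.8
plate 133.0 [532.4 -29.1] [156.9 236.6] 10.4
```

View pics/crop0.png

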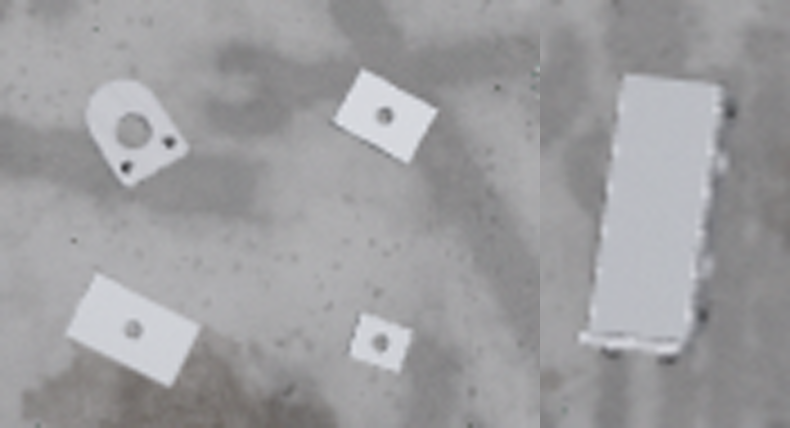

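The crop shows the grey wedge with its round end upper-left and thick end (two small holes) lower-right. Block 16 is at lower-left, block 10 at upper-right and block 6 at lower-right. The bar's stop end is at the bottom, which is world -x.

Plan: the bar ends up along plate +y with its open end at +y. The blocks go with their long side across the bar, because block 10's 50 mm side along the bar would foul the body.

{"op": "servo_tool", "data": {
  "motion": [
    [85, 0, 0, -50, 0, 0, 0],
    [85, 0, 0, -50, 0, 0, 0],
    [85, -42, -22, 0, 0, 0, 0],
    [85, -42, -22, 0, 0, 0, 0],
    [85, -42, -22, 0, 0, 0, 0],
    [85, -42, -22, 0, 0, 0, 0],
    [85, -42, -22, 0, 0, 0, 0],
    [85, -42, -22, 0, 0, 0, 0],
    [85, -42, -22, 0, 0, 0, 0],
    [85, -42, -22, 0, 0, 0, 0]
  ]
}}

```text
time: 1.15
tool_pos: [464.1, 277.3, 330.8]
tcp_rot: [-179.5, -0.1, 160.8]
ft_force: [0.6, 0.6, -0.4]
finger_gap: 85.2
```

```bash
cat >> h.py <<'E'
def go(x,y,z,yaw,tilt=0,s=None):
    "remaining shift (tool axes now) and turn to reach TCP pose; tilt deg about tool y after yaw"
    s=s or sense(); A=Ro.from_euler("xyz",s["tcp_rot"],degrees=True)
    B=Ro.from_euler("xyz",[180,0,yaw],degrees=True)*Ro.from_euler("y",tilt,degrees=True)
    d=A.inv().apply(np.array([x,y,z])-s["tool_pos"]); r=(A.inv()*B).as_rotvec()
    print("t",round(s["time"],2),"pos",np.round(s["tool_pos"],1),"rot",np.round(s["tcp_rot"],2),"gap",round(s["finger_gap"],1),"F",np.round(s["ft_force"],1),"| shift",np.round(d,1),"turn",np.round(r,3))
E
python3 -c "
from h import *
go(432,-219,200,63)
cv2.imwrite('pics/w1.png',snapshot('wrist'))"
```

```text
t 1.15 pos [464.1 277.3 330.8] rot [-1.7954e+02 -6.0000e-02  1.6076e+02] gap 85.2 F [ 0.6  0.6 -0.4] | shift [-133.4 -478.1  134.5] turn [-0.007  0.006  1.706]
```

{"op": "servo_tool", "data": {
  "motion": [
    [85, -13, -47, 0, 0, 0, 0],
    [85, -13, -47, 0, 0, 0, 0],
    [85, -13, -47, 0, 0, 0, 0],
    [85, -13, -47, 0, 0, 0, 0],
    [85, -13, -47, 0, 0, 0, 0],
    [85, -13, -47, 0, 0, 0, 0],
    [85, -13, -47, 0, 0, 0, 0],
    [85, -13, -47, 0, 0, 0, 0],
    [85, -13, -47, 0, 0, 0, 0],
    [85, -13, -47, 0, 0, 0, 0]
  ]
}}

```text
time: 2.2
tool_pos: [430.2, -219.8, 332.1]
tcp_rot: [-179.3, -0.1, 160.6]
ft_force: [1.8, -0.1, 0.7]
finger_gap: 85.2
```

{"op": "servo_tool", "data": {
  "motion": [
    [85, 0, 0, 5, 0, 0, 0.142],
    [85, 0, 0, 5, 0, 0, 0.142],
    [85, 0, 0, 5, 0, 0, 0.142],
    [85, 0, 0, 5, 0, 0, 0.142],
    [85, 0, 0, 5, 0, 0, 0.142],
    [85, 0, 0, 5, 0, 0, 0.142],
    [85, 0, 0, 5, 0, 0, 0.142],
    [85, 0, 0, 5, 0, 0, 0.142],
    [85, 0, 0, 5, 0, 0, 0.142],
    [85, 0, 0, 5, 0, 0, 0.142]
  ]
}}

```text
time: 3.2
tool_pos: [426.8, -226.2, 276.9]
tcp_rot: [-179.5, 0.7, 75.7]
ft_force: [0.1, 0.7, -0.0]
finger_gap: 85.1
```

```bash
python3 -c "
from h import *
go(432,-219,200,63)"
```

```text
t 3.2 pos [ 426.8 -226.2  276.9] rot [-179.52    0.69   75.66] gap 85.1 F [ 0.1  0.7 -0. ] | shift [ 9.2  3.9 76.8] turn [-0.007  0.013  0.221]
```

{"op": "servo_tool", "data": {
  "motion": [
    [85, 9, 4, 30, -0.007, 0.013, 0.11],
    [85, 0, 0, 30, 0, 0, 0.11],
    [85, 0, 0, 20, 0, 0, 0],
    [85, 0, 0, 0, 0, 0, 0]
  ]
}}

```text
time: 3.6
tool_pos: [432.6, -217.3, 193.5]
tcp_rot: [-179.9, -0.1, 62.2]
ft_force: [-1.0, 0.4, 0.4]
finger_gap: 84.7
```

```bash
python3 -c "
from h import *
go(432,-219,200,63)
im=snapshot('wrist');cv2.imwrite('pics/w2.png',im)
c=cam('wrist');print(px(c,[[432,-219,16],[550,-369,10],[418,-365,6],[545,-221,15]]).round(),px(cam('side'),[432,-219,16]))"
```

```text
t 3.6 pos [ 432.6 -217.3  193.5] rot [-1.7993e+02 -6.0000e-02  6.2180e+01] gap 84.7 F [-1.   0.4  0.4] | shift [-1.8  0.2 -6.5] turn [-0.001 -0.001 -0.014]
[[272. 189.]
 [430. 256.]
 [321. 300.]
 [378. 137.]] [[305.03048334 210.61248806]]
```

View pics/w2.png

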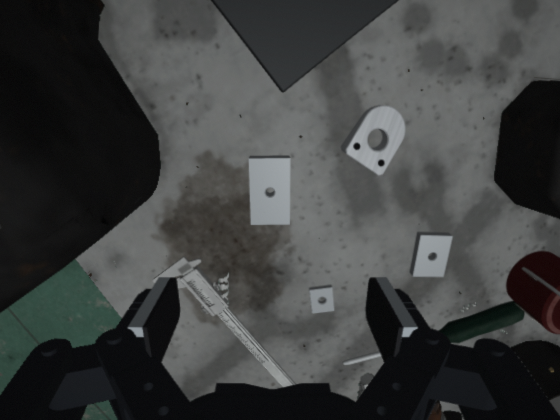

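The wrist view shows block 16 at (270,190), the wedge at (377,140), block 10 at (432,256), block 6 at (322,300) and the oil can at (550,285). The projected top-camera estimates agree to within a few mm. I'll measure all of them from here.

```bash
cat >> h.py <<'E'
def rect(im,c,box,z,lo=None,nm=""):
    u,v,w,h=box; g=im[v:v+h,u:u+w].min(2)
    th,m=cv2.threshold(g,lo or 0,255,cv2.THRESH_BINARY+(0 if lo else cv2.THRESH_OTSU))
    k=max(cv2.findContours(m,cv2.RETR_EXTERNAL,cv2.CHAIN_APPROX_NONE)[0],key=cv2.contourArea).reshape(-1,2)+[u,v]
    r=cv2.minAreaRect(topl(c,k,z).astype(np.float32))
    print(nm,th,np.round(r[0],1),np.round(r[1],1),round(r[2],1)); return r
E
python3 -c "
from h import *
im=cv2.imread('pics/w2.png');c=cam('wrist')
for nm,b,z in [('16',(235,145,70,92),16),('10',(402,222,60,68),10),('6',(300,280,45,40),6),('wedge',(335,95,85,90),15)]: rect(im,c,b,z,None,nm)
"
```

```text
16 100.0 [ 428.5 -221.4] [95.8 66.9] 63.8
10 113.0 [ 551.6 -370.2] [50.2 36. ] 60.4
6 115.0 [ 419.3 -365.6] [31.4 26.3] 70.2
wedge 120.0 [ 545.7 -222.5] [60.1 44.8] 33.3
```

```bash
python3 -c "
from h import *
im=cv2.imread('pics/w2.png');c=cam('wrist')
print(im[160:222:8,240:300:6].min(2))
for lo in (140,160,175): r=rect(im,c,(235,145,70,92),16,lo,'16')
go(r[0][0],r[0][1],4,62.5)
"
```

```text
[[108 103 149 150 152 153 155 157 158 115]
 [ 79  85 147 150 150 152 154 157 156 115]
 [ 77  83 146 150 149 152 153 156 155 117]
 [ 79  74 147 147 150 150 152 154 154 116]
 [ 77  70 145 147 128  88 148 153 154 115]
 [ 55  59 143 146 147 148 150 151 152 117]
 [ 52  53 144 146 146 147 148 150 151 106]
 [ 59  63 143 143 145 146 148 149 150 115]]
16 140.0 [ 427.9 -220.5] [66.5 38.9] 63.0Traceback (most recent call last):
  File "<string>", line 5, in <module>
    for lo in (140,160,175): r=rect(im,c,(235,145,70,92),16,lo,'16')
                               ~~~~^^^^^^^^^^^^^^^^^^^^^^^^^^^^^^^^^
  File "h.py", line 26, in rect
    k=max(cv2.findContours(m,cv2.RETR_EXTERNAL,cv2.CHAIN_APPROX_NONE)[0],key=cv2.contourArea).reshape(-1,2)+[u,v]
      ~~~^^^^^^^^^^^^^^^^^^^^^^^^^^^^^^^^^^^^^^^^^^^^^^^^^^^^^^^^^^^^^^^^^^^^^^^^^^^^^^^^^^^^
ValueError: max() iterable argument is empty
```

{"op": "servo_tool", "data": {
  "motion": [
    [85, -5, -2, 40, 0, 0, -0.014],
    [85, 0, 0, 45, 0, 0, 0],
    [85, 0, 0, 45, 0, 0, 0],
    [85, 0, 0, 25, 0, 0, 0],
    [85, 0, 0, 10, 0, 0, 0],
    [85, 0, 0, 0, 0, 0, 0]
  ]
}}

```text
time: 4.25
tool_pos: [437.4, -226.1, 36.8]
tcp_rot: [179.0, 0.1, 63.2]
ft_force: [0.2, 0.4, 0.7]
finger_gap: 84.8
```

```bash
python3 -c "
from h import *
go(428.3,-220.5,2,63)"
```

```text
t 4.25 pos [ 437.4 -226.1   36.8] rot [1.7897e+02 7.0000e-02 6.3200e+01] gap 84.8 F [0.2 0.4 0.7] | shift [  1.  -11.3  34.6] turn [0.018 0.001 0.004]
```

{"op": "servo_tool", "data": {
  "motion": [
    [85, 1, -11, 15, 0.018, 0, 0.004],
    [85, 0, 0, 0, 0, 0, 0],
    [85, 0, 0, 10, 0, 0, 0],
    [85, 0, 0, 0, 0, 0, 0]
  ]
}}

```text
time: 4.65
tool_pos: [431.5, -222.4, 15.5]
tcp_rot: [179.6, 0.1, 63.0]
ft_force: [0.1, 0.4, -0.3]
finger_gap: 85.2
```

```bash
python3 -c "
from h import *
go(428.3,-220.5,2,63)"
```

```text
t 4.65 pos [ 431.5 -222.4   15.5] rot [1.7961e+02 1.3000e-01 6.2970e+01] gap 85.2 F [ 0.1  0.4 -0.3] | shift [ 0.3 -3.8 13.5] turn [ 0.007  0.002 -0.   ]
```

{"op": "servo_tool", "data": {
  "motion": [
    [85, 0, -4, 10, 0.007, 0, 0],
    [85, 0, 0, 3, 0, 0, 0],
    [40, 0, 0, 0, 0, 0, 0],
    [30, 0, 0, 0, 0, 0, 0],
    [30, 0, 0, 0, 0, 0, 0],
    [30, 0, 0, 0, 0, 0, 0],
    [30, 0, 0, 0, 0, 0, 0],
    [30, 0, 0, 0, 0, 0, 0]
  ],
  "force": 60
}}

```text
time: 5.45
tool_pos: [428.8, -221.3, 2.7]
tcp_rot: [179.9, 0.1, 63.0]
ft_force: [0.6, -1.3, -1.5]
finger_gap: 38.2
```

```bash
python3 -c "
from h import *
go(428.3,-220.5,2,63)"
```

```text
t 5.45 pos [ 428.8 -221.3    2.7] rot [1.7989e+02 1.4000e-01 6.2980e+01] gap 38.2 F [ 0.6 -1.3 -1.5] | shift [ 0.5 -0.8  0.7] turn [ 0.002  0.002 -0.   ]
```

{"op": "servo_tool", "data": {
  "motion": [
    [30, 0, 0, -20, 0, 0, 0],
    [30, 0, 0, -40, 0, 0, 0],
    [30, 0, 0, -45, 0, 0, 0],
    [30, 0, 0, -45, 0, 0, 0.1],
    [30, 0, 0, 0, 0, 0, 0.14],
    [30, 0, 0, 0, 0, 0, 0.14],
    [30, 0, 0, 0, 0, 0, 0.14],
    [30, 0, 0, 0, 0, 0, 0.14],
    [30, 0, 0, 0, 0, 0, 0.14],
    [30, 0, 0, 0, 0, 0, 0.1]
  ]
}}

```text
time: 6.45
tool_pos: [424.8, -218.2, 154.6]
tcp_rot: [-179.8, 0.4, 9.5]
ft_force: [0.2, -0.7, -3.2]
finger_gap: 38.3
```

```bash
python3 -c "
from h import *
go(523,20,150,10.4)
im=snapshot('wrist');cv2.imwrite('pics/w3.png',im)
im=snapshot('top')
c=cam('top')
# plate top quad
u,v,w,h=180,150,115,90
g=im[v:v+h,u:u+w].max(2)
print(g[::8,::6])
"
```

```text
t 6.45 pos [ 424.8 -218.2  154.6] rot [-179.81    0.39    9.46] gap 38.3 F [ 0.2 -0.7 -3.2] | shift [ 136.  -218.8    4.4] turn [-0.003  0.007 -0.016]
[[139 140 140 163 165 160 162 129 154 167 167 167 166 166 155 154 145 165
  169 164]
 [161 137 140 162 163 161 159 135 159 162 169 168 171 168 164 151 158 156
  167 158]
 [165 140 137 161 162 159 156 136 144 168 101 108 112 113 114 116 159 138
  158 141]
 [157 144 137 109  99 101 103 100 105 107 108 111 109 112 116 115 135 167
  168 170]
 [143 153  96  96  98 102 101 102 105 106 109 110 110 112 114 115 115 159
  171 171]
 [142 136  94  99 101  99  99 105 105 105 107 111 109 110 114 115 115 147
  159 169]
 [159 136 135  99  99 102 101 101 104 106 109 108 111 111 113 115 116 131
  136 143]
 [147 144 150  98  94 100 101 104 104 105 106 110 111 111 115 115 116 126
  157 162]
 [136 155 152  94 102 103 104 102 104 105 110 110 109 113 113 117 115 122
  167 169]
 [147 157 157  97 102 101 100 104 104 104 108 110 109  78 156 163 165 165
  165 173]
 [138 151 156 134 100  98  86 136 133 133 134 133 138 154 164 164 166 165
  159 165]
 [142 156 149 150 136 137 151 143 152 132 135 131 142 153 166 164 165 165
  168 134]]
```

View pics/w3.png

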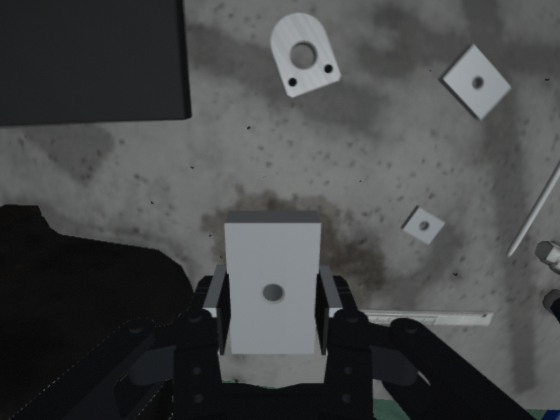

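The block is held squarely, and the plate corner shows at (188,118). I'll refine the plate with a tighter threshold.

```bash
python3 -c "
from h import *
c=cam('top'); im=cv2.imread('pics/top0.png')
for th in (115,120,124):
  m=cv2.morphologyEx((im[150:240,180:295].max(2)<th).astype(np.uint8),cv2.MORPH_OPEN,np.ones((9,9)))
  k=max(cv2.findContours(m,cv2.RETR_EXTERNAL,cv2.CHAIN_APPROX_NONE)[0],key=cv2.contourArea).reshape(-1,2)+[180,150]
  r=cv2.minAreaRect(topl(c,k,45).astype(np.float32));print(r)
"
```

```text
((527.2395629882812, 12.381065368652344), (151.5069580078125, 150.6368865966797), 10.67497444152832)
((531.4721069335938, -10.682121276855469), (151.73484802246094, 197.53761291503906), 10.647701263427734)
((533.3980102539062, -21.63311767578125), (151.99612426757812, 219.77418518066406), 10.647700309753418)
```

{"op": "servo_tool", "data": {
  "motion": [
    [30, 22, -36, 0, 0, 0, 0],
    [30, 22, -36, 0, 0, 0, 0],
    [30, 22, -36, 0, 0, 0, 0],
    [30, 22, -36, 0, 0, 0, -0.01],
    [30, 22, -36, 0, 0, 0, 0],
    [30, 22, -36, 0, 0, 0, 0]
  ]
}}

```text
time: 7.15
tool_pos: [516.6, 20.5, 152.5]
tcp_rot: [-179.9, 0.5, 11.0]
ft_force: [0.5, 0.3, -2.9]
finger_gap: 38.4
```

```bash
python3 -c "
from h import *
go(523,20,60,10.4)
im=snapshot('wrist');cv2.imwrite('pics/w4.png',im)
"
```

```text
t 7.15 pos [516.6  20.5 152.5] rot [-179.87    0.52   10.99] gap 38.4 F [ 0.5  0.3 -2.9] | shift [ 7.   1.9 92.5] turn [-0.002  0.009  0.01 ]
```

View pics/w4.png

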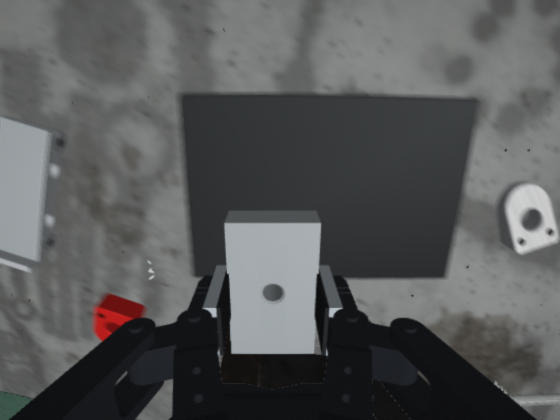

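```bash
python3 -c "
from h import *
c=cam('wrist'); print(topl(c,[[273,292]],152.5+13.3))
go(524,27.5,75,10.65)"
```

```text
[[519.31856932  26.5700916 ]]
t 7.2 pos [518.1  26.5 152.7] rot [-179.64    0.38   11.15] gap 38.2 F [-2.3  6.  -2.6] | shift [ 6.5  0.7 77.7] turn [-0.006  0.007  0.009]
```

{"op": "servo_tool", "data": {
  "motion": [
    [30, 6, 1, 30, -0.006, 0.007, 0.009],
    [30, 0, 0, 30, 0, 0, 0],
    [30, 0, 0, 12, 0, 0, 0],
    [30, 0, 0, 0, 0, 0, 0],
    [30, 0, 0, 0, 0, 0, 0]
  ]
}}

```text
time: 7.7
tool_pos: [525.0, 30.9, 79.3]
tcp_rot: [-180.0, -0.1, 11.8]
ft_force: [0.2, 0.4, -2.6]
finger_gap: 38.6
```

```bash
python3 -c "
from h import *
go(524,27.5,48,10.65)"
```

```text
t 7.7 pos [525.   30.9  79.3] rot [-1.7998e+02 -6.0000e-02  1.1800e+01] gap 38.6 F [ 0.2  0.4 -2.6] | shift [-1.7  3.1 31.3] turn [-0.    -0.001  0.02 ]
```

{"op": "servo_tool", "data": {
  "motion": [
    [30, -2, 3, 15, 0, 0, 0.02],
    [30, 0, 0, 9, 0, 0, 0],
    [30, 0, 0, 0, 0, 0, 0]
  ]
}}

```text
time: 8.0
tool_pos: [525.6, 26.2, 56.4]
tcp_rot: [179.9, -0.3, 10.5]
ft_force: [0.6, -0.9, -3.1]
finger_gap: 38.6
```

```bash
python3 -c "
from h import *
go(524,27.5,48,10.65)"
```

```text
t 8.0 pos [525.6  26.2  56.4] rot [179.95  -0.32  10.53] gap 38.6 F [ 0.6 -0.9 -3.1] | shift [-1.4 -1.6  8.4] turn [ 0.001 -0.006 -0.002]
```

Lower the last 8 mm slowly, then release by opening in stages.

{"op": "servo_tool", "data": {
  "motion": [
    [30, -1, -1, 4, 0, -0.006, 0],
    [30, 0, 0, 2, 0, 0, 0],
    [30, 0, 0, 1.5, 0, 0, 0],
    [30, 0, 0, 1, 0, 0, 0],
    [30, 0, 0, 0, 0, 0, 0]
  ]
}}

```text
time: 8.5
tool_pos: [525.3, 26.7, 48.3]
tcp_rot: [179.9, -0.0, 10.5]
ft_force: [0.6, 0.3, -3.3]
finger_gap: 38.2
```

```bash
python3 -c "
from h import *
go(524,27.5,48,10.65)"
```

```text
t 8.5 pos [525.3  26.7  48.3] rot [ 1.7993e+02 -4.0000e-02  1.0510e+01] gap 38.2 F [ 0.6  0.3 -3.3] | shift [-1.1 -1.   0.3] turn [ 0.001 -0.001 -0.002]
```

{"op": "servo_tool", "data": {
  "motion": [
    [30, 0, 0, 0.8, 0, 0, 0],
    [30, 0, 0, 0.5, 0, 0, 0],
    [60, 0, 0, 0, 0, 0, 0],
    [70, 0, 0, 0, 0, 0, 0],
    [80, 0, 0, 0, 0, 0, 0],
    [85, 0, 0, 0, 0, 0, 0],
    [85, 0, 0, -20, 0, 0, 0],
    [85, 0, 0, -40, 0, 0, 0],
    [85, 0, 0, -50, 0, 0, 0],
    [85, 0, 0, 0, 0, 0, 0]
  ]
}}

```text
time: 9.5
tool_pos: [525.4, 26.9, 161.2]
tcp_rot: [179.9, -0.1, 10.5]
ft_force: [1.4, 0.5, -0.0]
finger_gap: 85.1
```

{"op": "servo_tool", "data": {
  "motion": [
    [85, 0, 0, 0, 0, 0, 0],
    [85, 0, 0, 0, 0, 0, 0]
  ]
}}

```text
time: 9.7
tool_pos: [526.4, 26.9, 162.6]
tcp_rot: [179.9, -0.2, 10.5]
ft_force: [0.1, -0.2, 0.7]
finger_gap: 84.6
```

```bash
python3 -c "
from h import *
s=sense(); im=snapshot('wrist');cv2.imwrite('pics/w5.png',im);c=cam('wrist',s)
p=px(c,[524.5,27,61])[0].astype(int);print(p)
rect(im,c,(p[0]-65,p[1]-90,130,180),61,None,'16')
im=snapshot('top');p=px(cam('top'),[524.5,27,61])[0].astype(int)
rect(im,cam('top'),(p[0]-18,p[1]-22,36,44),61,None,'16top')
go(551.6,-370.2,150,60.4)
"
```

```text
[271 214]
16 101.0 [525.9  27.1] [68.3 40.4] 10.5
16top 139.0 [528.2  63.4] [ 17.4 108.6] 85.7
t 9.8 pos [525.4  26.9 161.2] rot [ 1.7992e+02 -1.0000e-01  1.0520e+01] gap 85.2 F [-0.4  0.  -0.3] | shift [-46.8 395.2  11.7] turn [ 0.002 -0.001 -0.871]
```

Block 16 is down at (525.9, 27.1), yaw 10.5, 68.3 x 40.4 mm. Next is block 10.

{"op": "servo_tool", "data": {
  "motion": [
    [85, -6, 48, 0, 0, 0, 0],
    [85, -6, 49, 0, 0, 0, 0],
    [85, -6, 49, 0, 0, 0, 0],
    [85, -6, 49, 0, 0, 0, 0],
    [85, -6, 49, 0, 0, 0, 0],
    [85, -6, 49, 0, 0, 0, 0],
    [85, -6, 49, 0, 0, 0, 0],
    [85, -6, 49, 0, 0, 0, 0]
  ]
}}

```text
time: 10.6
tool_pos: [546.7, -366.9, 147.7]
tcp_rot: [-179.4, 0.6, 11.2]
ft_force: [1.3, 0.1, -0.0]
finger_gap: 84.9
```

{"op": "servo_tool", "data": {
  "motion": [
    [85, 0, 0, 0, 0, 0, -0.145],
    [85, 0, 0, 0, 0, 0, -0.145],
    [85, 0, 0, 0, 0, 0, -0.145],
    [85, 0, 0, 0, 0, 0, -0.145],
    [85, 0, 0, 0, 0, 0, -0.145],
    [85, 0, 0, 0, 0, 0, -0.145],
    [85, 0, 0, 0, 0, 0, 0],
    [85, 0, 0, 0, 0, 0, 0]
  ]
}}

```text
time: 11.4
tool_pos: [538.0, -372.0, 129.7]
tcp_rot: [-177.7, -0.3, 62.1]
ft_force: [-0.3, 0.3, 0.9]
finger_gap: 84.8
```

```bash
python3 -c "
from h import *
s=sense(); im=snapshot('wrist');cv2.imwrite('pics/w6.png',im);c=cam('wrist',s)
p=px(c,[551.6,-370,10])[0].astype(int);print(p)
r=rect(im,c,(p[0]-45,p[1]-55,90,110),10,None,'10')
go(*r[0],70,60.4,s=s)
"
```

```text
[292 196]
10 120.0 [ 550.3 -368.4] [49.9 36.3] 60.4
t 11.4 pos [ 538.  -372.   129.7] rot [-177.74   -0.29   62.09] gap 84.8 F [-0.3  0.3  0.9] | shift [ 8.6 11.5 59.3] turn [-0.039 -0.004  0.03 ]
```

{"op": "servo_tool", "data": {
  "motion": [
    [85, 9, 11, 20, -0.039, -0.004, 0.03],
    [85, 0, 0, 30, 0, 0, 0],
    [85, 0, 0, 30, 0, 0, 0],
    [85, 0, 0, 0, 0, 0, 0],
    [85, 0, 0, 0, 0, 0, 0]
  ]
}}

```text
time: 11.95
tool_pos: [552.5, -369.0, 48.1]
tcp_rot: [179.8, -0.0, 59.4]
ft_force: [0.4, 0.9, 1.0]
finger_gap: 85.1
```

```bash
python3 -c "
from h import *
go(550.5,-369,1,60.4)"
```

```text
t 11.95 pos [ 552.5 -369.    48.1] rot [179.84  -0.    59.43] gap 85.1 F [0.4 0.9 1. ] | shift [-1.  -1.8 47.1] turn [ 0.003 -0.    -0.017]
```

{"op": "servo_tool", "data": {
  "motion": [
    [85, -1, -2, 25, 0.003, 0, -0.017],
    [85, 0, 0, 12, 0, 0, 0],
    [85, 0, 0, 5, 0, 0, 0],
    [85, 0, 0, 0, 0, 0, 0]
  ]
}}

```text
time: 12.35
tool_pos: [553.6, -371.5, 11.7]
tcp_rot: [179.6, 0.1, 60.2]
ft_force: [-0.3, 0.7, -0.9]
finger_gap: 84.7
```

```bash
python3 -c "
from h import *
go(550.5,-369,1.5,60.4)"
```

```text
t 12.35 pos [ 553.6 -371.5   11.7] rot [1.7958e+02 6.0000e-02 6.0170e+01] gap 84.7 F [-0.3  0.7 -0.9] | shift [ 0.6 -4.  10.1] turn [ 0.007  0.001 -0.004]
```

{"op": "servo_tool", "data": {
  "motion": [
    [85, 0.5, -4, 5, 0.007, 0, 0],
    [85, 0, 0, 3, 0, 0, 0],
    [85, 0, 0, 1.5, 0, 0, 0],
    [50, 0, 0, 0.5, 0, 0, 0],
    [25, 0, 0, 0, 0, 0, 0],
    [25, 0, 0, 0, 0, 0, 0],
    [25, 0, 0, 0, 0, 0, 0],
    [25, 0, 0, 0, 0, 0, 0],
    [25, 0, 0, 0, 0, 0, 0]
  ]
}}

```text
time: 13.25
tool_pos: [552.6, -370.7, 5.7]
tcp_rot: [179.7, 0.1, 60.1]
ft_force: [-0.9, 1.1, -1.4]
finger_gap: 33.5
```

```bash
python3 -c "
from h import *
go(550.5,-369,1.5,60.4)"
```

```text
t 13.25 pos [ 552.6 -370.7    5.7] rot [1.7966e+02 1.1000e-01 6.0110e+01] gap 33.5 F [-0.9  1.1 -1.4] | shift [ 0.5 -2.7  4.2] turn [ 0.006  0.002 -0.005]
```

Grip is shallow (TCP at z 5.7), so I'll reopen and go lower.

{"op": "servo_tool", "data": {
  "motion": [
    [60, 0, 0, 0, 0, 0, 0],
    [60, 0, 0, 0, 0, 0, 0],
    [60, 0.5, -2.5, 2.5, 0.006, 0, 0],
    [60, 0, 0, 2, 0, 0, 0],
    [60, 0, 0, 0.5, 0, 0, 0],
    [25, 0, 0, 0.5, 0, 0, 0],
    [25, 0, 0, 0, 0, 0, 0],
    [25, 0, 0, 0, 0, 0, 0],
    [25, 0, 0, 0, 0, 0, 0]
  ]
}}

```text
time: 14.15
tool_pos: [550.6, -369.0, -0.2]
tcp_rot: [-180.0, 0.1, 60.1]
ft_force: [0.1, -0.5, -1.8]
finger_gap: 34.4
```

```bash
python3 -c "
from h import *
go(550.5,-369,1.5,60.4)"
```

```text
t 14.15 pos [ 5.506e+02 -3.690e+02 -2.000e-01] rot [-1.7997e+02  1.1000e-01  6.0110e+01] gap 34.4 F [ 0.1 -0.5 -1.8] | shift [-0.1 -0.1 -1.7] turn [-0.     0.002 -0.005]
```

{"op": "servo_tool", "data": {
  "motion": [
    [25, 0, 0, -20, 0, 0, 0],
    [25, 0, 0, -45, 0, 0, 0],
    [25, 0, 0, -48, 0, 0, 0],
    [25, 0, 0, -48, 0, 0, 0.14],
    [25, 0, 0, 0, 0, 0, 0.145],
    [25, 0, 0, 0, 0, 0, 0.145],
    [25, 0, 0, 0, 0, 0, 0.145],
    [25, 0, 0, 0, 0, 0, 0.145],
    [25, 0, 0, 0, 0, 0, 0.145]
  ]
}}

```text
time: 15.05
tool_pos: [548.7, -367.2, 164.0]
tcp_rot: [-179.8, 0.3, 9.0]
ft_force: [-0.6, -0.1, -2.0]
finger_gap: 33.9
```

```bash
python3 -c "
from h import *
go(525.9,27.1,165,10.5)"
```

```text
t 15.05 pos [ 548.7 -367.2  164. ] rot [-179.8     0.35    9.05] gap 33.9 F [-0.6 -0.1 -2. ] | shift [ 3.950e+01 -3.929e+02  2.000e-01] turn [-0.004  0.006 -0.025]
```

{"op": "servo_tool", "data": {
  "motion": [
    [25, 5, -49, 0, 0, 0, -0.025],
    [25, 5, -49, 0, 0, 0, 0],
    [25, 5, -49, 0, 0, 0, 0],
    [25, 5, -49, 0, 0, 0, 0],
    [25, 5, -49, 0, 0, 0, 0],
    [25, 5, -49, 0, 0, 0, 0],
    [25, 5, -49, 0, 0, 0, 0],
    [25, 5, -49, 0, 0, 0, 0],
    [25, 0, 0, 0, 0, 0, 0],
    [25, 0, 0, 0, 0, 0, 0]
  ]
}}

```text
time: 16.05
tool_pos: [516.0, 34.6, 161.1]
tcp_rot: [-179.7, 0.5, 10.0]
ft_force: [-0.5, -0.7, -1.4]
finger_gap: 33.6
```

```bash
python3 -c "
from h import *
s=sense(); im=snapshot('wrist');cv2.imwrite('pics/w7.png',im)
c=cam('wrist',s)
r=rect(im,c,(190,180,170,200),s['tool_pos'][2]+10,None,'held10')
go(525.9,27.1,90,10.5,s=s)"
```

```text
held10 91.0 [501.4  34.6] [79.3 45. ] 10.2
t 16.05 pos [516.   34.6 161.1] rot [-179.65    0.51   10.04] gap 33.6 F [-0.5 -0.7 -1.4] | shift [ 9.1  9.5 71. ] turn [-0.006  0.009 -0.008]
```

View pics/w7.png

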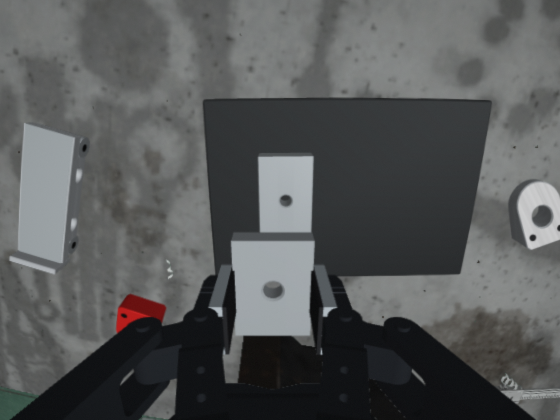

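Block 10 is held squarely with its hole at (273,289). Block 16 is on the plate with its hole at (286,200).

```bash
python3 -c "
from h import *
c=cam('wrist',dict(tool_pos=np.array([516,34.6,161.1]),tcp_rot=np.array([-179.65,.51,10.04])));print(topl(c,[[273,289]],171.1),topl(c,[[286,199.5]],61))"
```

```text
[[516.83201509  34.54435684]] [[526.8841567   26.97292583]]
```

{"op": "servo_tool", "data": {
  "motion": [
    [25, 9, 9, 20, -0.006, 0.009, -0.008],
    [25, 0, 0, 25, 0, 0, 0],
    [25, 0, 0, 20, 0, 0, 0],
    [25, 0, 0, 0, 0, 0, 0],
    [25, 0, 0, 0, 0, 0, 0]
  ]
}}

```text
time: 16.6
tool_pos: [528.4, 20.1, 95.3]
tcp_rot: [179.9, -0.1, 10.0]
ft_force: [-0.3, -0.6, -1.5]
finger_gap: 34.3
```

```bash
python3 -c "
from h import *
go(525.9,27.1,62,10.5)"
```

```text
t 16.6 pos [528.4  20.1  95.3] rot [ 1.7993e+02 -1.3000e-01  1.0010e+01] gap 34.3 F [-0.3 -0.6 -1.5] | shift [-1.3 -7.4 33.2] turn [ 0.001 -0.002 -0.008]
```

{"op": "servo_tool", "data": {
  "motion": [
    [25, -1, -7, 10, 0, 0, -0.008],
    [25, 0, 0, 10, 0, 0, 0],
    [25, 0, 0, 4, 0, 0, 0],
    [25, 0, 0, 0, 0, 0, 0]
  ]
}}

```text
time: 17.0
tool_pos: [527.9, 26.0, 72.2]
tcp_rot: [179.9, -0.3, 10.4]
ft_force: [-0.4, 0.0, -1.8]
finger_gap: 33.9
```

```bash
python3 -c "
from h import *
go(525.9,27.1,61,10.5)"
```

```text
t 17.0 pos [527.9  26.   72.2] rot [179.87  -0.35  10.4 ] gap 33.9 F [-0.4  0.  -1.8] | shift [-1.8 -1.5 11.2] turn [ 0.002 -0.006 -0.002]
```

{"op": "servo_tool", "data": {
  "motion": [
    [25, -1.5, -1.5, 5, 0, -0.006, 0],
    [25, 0, 0, 3, 0, 0, 0],
    [25, 0, 0, 1.5, 0, 0, 0],
    [25, 0, 0, 0.5, 0, 0, 0],
    [25, 0, 0, 0, 0, 0, 0]
  ]
}}

```text
time: 17.5
tool_pos: [526.7, 27.6, 62.1]
tcp_rot: [179.9, -0.0, 10.4]
ft_force: [-0.1, 0.3, -0.5]
finger_gap: 34.2
```

```bash
python3 -c "
from h import *
go(525.9,27.1,61,10.5)"
```

```text
t 17.5 pos [526.7  27.6  62.1] rot [ 1.7986e+02 -4.0000e-02  1.0440e+01] gap 34.2 F [-0.1  0.3 -0.5] | shift [-0.9  0.3  1.1] turn [ 0.003 -0.001 -0.001]
```

{"op": "servo_tool", "data": {
  "motion": [
    [25, 0, 0, 0.6, 0, 0, 0],
    [25, 0, 0, 0.3, 0, 0, 0],
    [60, 0, 0, 0, 0, 0, 0],
    [70, 0, 0, 0, 0, 0, 0],
    [85, 0, 0, 0, 0, 0, 0],
    [85, 0, 0, 0, 0, 0, 0],
    [85, 0, 0, -20, 0, 0, 0],
    [85, 0, 0, -40, 0, 0, 0],
    [85, 0, 0, -40, 0, 0, 0],
    [85, 0, 0, 0, 0, 0, 0]
  ]
}}

```text
time: 18.5
tool_pos: [526.0, 27.7, 164.2]
tcp_rot: [179.9, 0.0, 10.4]
ft_force: [1.0, 0.1, 0.1]
finger_gap: 84.6
```

{"op": "servo_tool", "data": {
  "motion": [
    [85, 0, 0, 0, 0, 0, 0],
    [85, 0, 0, 0, 0, 0, 0],
    [85, 0, 0, 0, 0, 0, 0]
  ]
}}

```text
time: 18.8
tool_pos: [525.9, 27.8, 163.7]
tcp_rot: [179.9, 0.0, 10.4]
ft_force: [0.3, -1.0, -0.3]
finger_gap: 84.9
```

```bash
python3 -c "
from h import *
s=sense(); im=snapshot('wrist');cv2.imwrite('pics/w8.png',im);c=cam('wrist',s)
p=px(c,[526,27,71])[0].astype(int);print(p,s['tool_pos'],s['tcp_rot'])
cv2.imwrite('pics/w8c.png',cv2.resize(im[p[1]-90:p[1]+90,p[0]-90:p[0]+90],None,fx=3,fy=3))
go(478,237,180,-8.2)
"
```

```text
[273 215] [525.91937633  27.75291975 163.72394464] [1.79869600e+02 2.31413435e-02 1.04334235e+01]
t 18.85 pos [525.8  27.7 163.5] rot [1.7987e+02 5.0000e-02 1.0430e+01] gap 85.1 F [-0.1  0.  -0.7] | shift [  -9.1 -214.4  -16.9] turn [0.002 0.    0.325]
```

View pics/w8c.png

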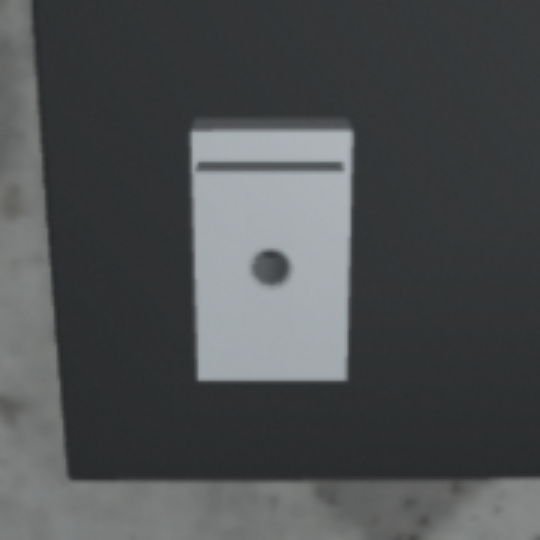

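Block 10 sits square and centred on block 16, holes in line at crop (271,267). Now the bar.

{"op": "servo_tool", "data": {
  "motion": [
    [85, -2, -43, -3, 0, 0, 0],
    [85, -2, -43, -3, 0, 0, 0],
    [85, -2, -43, -3, 0, 0, 0],
    [85, -2, -43, -3, 0, 0, 0],
    [85, -2, -43, -3, 0, 0, 0],
    [85, 0, 0, 0, 0, 0, 0.11],
    [85, 0, 0, 0, 0, 0, 0.11],
    [85, 0, 0, 0, 0, 0, 0.1],
    [85, 0, 0, 0, 0, 0, 0],
    [85, 0, 0, 0, 0, 0, 0]
  ]
}}

```text
time: 19.85
tool_pos: [468.7, 243.9, 166.2]
tcp_rot: [179.4, 1.0, -8.5]
ft_force: [0.4, -0.3, -0.9]
finger_gap: 85.1
```

```bash
python3 -c "
from h import *
s=sense(); im=snapshot('wrist');cv2.imwrite('pics/w9.png',im);c=cam('wrist',s)
print(px(c,[478,237,28]))
go(478,237,80,-8.2,s=s)
"
```

```text
[[277.23013407 184.13905651]]
t 19.85 pos [468.7 243.9 166.2] rot [179.4    0.99  -8.46] gap 85.1 F [ 0.4 -0.3 -0.9] | shift [11.7  4.6 86.1] turn [ 0.01   0.017 -0.004]
```

View pics/w9.png

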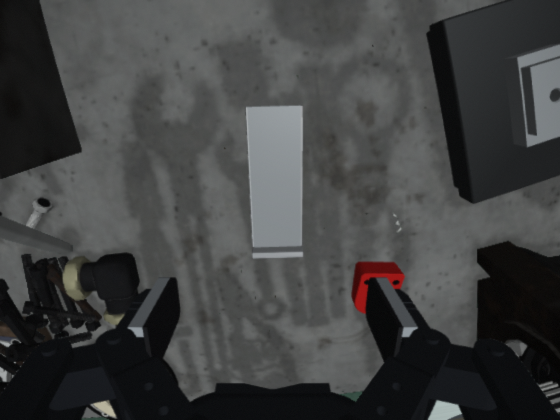

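The bar's top face runs from row 107 (open end) to about row 245, where the stop face begins, over columns 247–302. The red look-alike at (380,285) is clear of the fingers.

```bash
python3 -c "
from h import *
c=cam('wrist',dict(tool_pos=np.array([468.7,243.9,166.2]),tcp_rot=np.array([179.4,.99,-8.46])))
q=topl(c,[[246.5,106.5],[302.5,106.5],[303,246],[252.5,246]],28);print(q,q.mean(0))
a,b=(q[0]+q[1])/2,(q[2]+q[3])/2;print(np.linalg.norm(a-b),np.degrees(np.arctan2(*(a-b)[::-1])),np.linalg.norm(q[0]-q[1]),np.linalg.norm(q[2]-q[3]))
im=cv2.imread('pics/w9.png');rect(im,c,(225,90,100,158),28,None,'bar')
print(im[90:265:6,275].min(1), im[176,236:316:3].min(1))"
```

```text
[[545.39425643 252.14267809]
 [538.76778328 207.712761  ]
 [416.09893629 221.87290806]
 [423.1855239  267.89776513]] [480.86162498 237.40652807]
123.3490476067695 -6.964972114193752 44.921349915506546 46.56723303547268
bar 110.0 [481.2 238.1] [ 45.7 124.2] 83.0
[ 97  90  77 150 150 149 147 145 144 142 141 141 140 138 137 137 136 136
 135 135 134 135 133 133 134 133 122 113  98  97] [ 78  77  76  74  98 138 136 137 138 138 137 137 137 137 137 137 138 138
 138 138 138 139 114  76  77  85  90]
```

{"op": "servo_tool", "data": {
  "motion": [
    [85, 14, 5, 30, 0.01, 0.017, -0.025],
    [85, 0, 0, 35, 0, 0, 0],
    [85, 0, 0, 30, 0, 0, 0],
    [85, 0, 0, 0, 0, 0, 0],
    [85, 0, 0, 0, 0, 0, 0]
  ]
}}

```text
time: 20.4
tool_pos: [483.4, 235.6, 69.8]
tcp_rot: [-179.9, -0.2, -6.5]
ft_force: [0.0, 0.7, 0.9]
finger_gap: 85.1
```

```bash
python3 -c "
from h import *
go(481,237.8,3,-7)"
```

```text
t 20.4 pos [483.4 235.6  69.8] rot [-1.7992e+02 -1.5000e-01 -6.4900e+00] gap 85.1 F [0.  0.7 0.9] | shift [-2.8 -1.9 66.8] turn [-0.001 -0.003  0.009]
```

{"op": "servo_tool", "data": {
  "motion": [
    [85, -3, -2, 25, 0, -0.003, 0.009],
    [85, 0, 0, 20, 0, 0, 0],
    [85, 0, 0, 8, 0, 0, 0],
    [85, 0, 0, 0, 0, 0, 0]
  ]
}}

```text
time: 20.8
tool_pos: [485.8, 239.7, 23.2]
tcp_rot: [-179.7, -0.5, -6.9]
ft_force: [0.6, 0.1, 0.0]
finger_gap: 85.1
```

```bash
python3 -c "
from h import *
go(481,237.8,3,-7)"
```

```text
t 20.8 pos [485.8 239.7  23.2] rot [-179.66   -0.47   -6.88] gap 85.1 F [0.6 0.1 0. ] | shift [-4.7  2.6 20.2] turn [-0.006 -0.008  0.002]
```

{"op": "servo_tool", "data": {
  "motion": [
    [85, -4.5, 2.5, 10, -0.006, -0.008, 0],
    [85, 0, 0, 6, 0, 0, 0],
    [85, 0, 0, 2, 0, 0, 0],
    [85, 0, 0, 0, 0, 0, 0]
  ]
}}

```text
time: 21.2
tool_pos: [483.7, 238.8, 8.1]
tcp_rot: [-179.9, -0.3, -6.8]
ft_force: [-0.7, -0.1, 0.2]
finger_gap: 85.0
```

```bash
python3 -c "
from h import *
go(481,237.8,3,-7)"
```

```text
t 21.2 pos [483.7 238.8   8.1] rot [-179.88   -0.27   -6.84] gap 85.0 F [-0.7 -0.1  0.2] | shift [-2.6  1.3  5.1] turn [-0.002 -0.005  0.003]
```

{"op": "servo_tool", "data": {
  "motion": [
    [85, -2.6, 1.3, 3, -0.002, -0.005, 0],
    [85, -0.5, 0, 2, 0, 0, 0],
    [60, 0, 0, 0.5, 0, 0, 0],
    [35, 0, 0, 0, 0, 0, 0],
    [35, 0, 0, 0, 0, 0, 0],
    [35, 0, 0, 0, 0, 0, 0],
    [35, 0, 0, 0, 0, 0, 0],
    [35, 0, 0, 0, 0, 0, 0]
  ],
  "force": 90
}}

```text
time: 22.0
tool_pos: [481.1, 238.2, 3.4]
tcp_rot: [-179.9, -0.1, -6.8]
ft_force: [0.7, 1.0, -0.4]
finger_gap: 44.2
```

```bash
python3 -c "
from h import *
go(481,237.8,3,-7)"
```

```text
t 22.0 pos [481.1 238.2   3.4] rot [-1.7995e+02 -5.0000e-02 -6.8400e+00] gap 44.2 F [ 0.7  1.  -0.4] | shift [-0.   0.4  0.4] turn [-0.001 -0.001  0.003]
```

{"op": "servo_tool", "data": {
  "motion": [
    [35, 0, 0, -15, 0, 0, 0],
    [35, 0, 0, -35, 0, 0, 0],
    [35, 0, 0, -45, 0, 0, 0],
    [35, 0, 0, -45, 0, 0, 0],
    [35, 0, 0, -35, 0, 0, -0.1],
    [35, 0, 0, 0, 0, 0, -0.14],
    [35, 0, 0, 0, 0, 0, -0.14],
    [35, 0, 0, 0, 0, 0, -0.14],
    [35, 0, 0, 0, 0, 0, -0.14],
    [35, 0, 0, 0, 0, 0, -0.14]
  ]
}}

```text
time: 23.0
tool_pos: [472.2, 234.6, 184.4]
tcp_rot: [-179.7, 0.9, 40.6]
ft_force: [-0.0, 0.3, -7.3]
finger_gap: 44.2
```

{"op": "servo_tool", "data": {
  "motion": [
    [35, 0, 0, 0, 0, 0, -0.14],
    [35, 0, 0, 0, 0, 0, -0.14],
    [35, 0, 0, 0, 0, 0, -0.14],
    [35, 0, 0, 0, 0, 0, -0.14],
    [35, 0, 0, 0, 0, 0, -0.14],
    [35, 0, 0, 0, 0, 0, -0.14],
    [35, 0, 0, 0, 0, 0, -0.1],
    [35, 0, 0, 0, 0, 0, 0]
  ]
}}

```text
time: 23.8
tool_pos: [464.6, 231.7, 183.0]
tcp_rot: [-178.2, 0.5, 97.0]
ft_force: [0.5, -0.4, -8.4]
finger_gap: 44.4
```

```bash
python3 -c "
from h import *
go(534.8,-18.4,160,100.45)"
```

```text
t 23.8 pos [464.6 231.7 183. ] rot [-178.2     0.46   97.01] gap 44.4 F [ 0.5 -0.4 -8.4] | shift [-256.6   39.9   23.8] turn [-0.032  0.007 -0.06 ]
```

{"op": "servo_tool", "data": {
  "motion": [
    [35, 0, 0, 0, -0.032, 0.007, -0.06],
    [35, -43, 4, 0, 0, 0.044, 0],
    [35, -43, 4, 0, 0, 0.044, 0],
    [35, -43, 4, 0, 0, 0.044, 0],
    [35, -43, 4, 0, 0, 0.044, 0],
    [35, -43, 4, 0, 0, 0.044, 0],
    [35, -40, 4, 0, 0, 0.044, 0],
    [35, 0, 0, 0, 0, 0, 0],
    [35, 0, 0, 0, 0, 0, 0]
  ]
}}

```text
time: 24.7
tool_pos: [530.5, -19.7, 154.1]
tcp_rot: [-179.7, -15.7, 99.3]
ft_force: [-0.6, -0.4, -7.1]
finger_gap: 44.8
```

```bash
python3 -c "
from h import *
go(534.8,-18.4,100,100.45,15)"
```

```text
t 24.7 pos [530.5 -19.7 154.1] rot [-179.73  -15.67   99.29] gap 44.8 F [-0.6 -0.4 -7.1] | shift [-14.1   4.7  52.2] turn [ 0.001 -0.012 -0.02 ]
```

{"op": "servo_tool", "data": {
  "motion": [
    [35, -14, 5, 10, 0, -0.012, -0.02],
    [35, 0, 0, 20, 0, 0, 0],
    [35, 0, 0, 0, 0, 0, 0],
    [35, 0, 0, 0, 0, 0, 0]
  ]
}}

```text
time: 25.1
tool_pos: [535.8, -22.3, 122.3]
tcp_rot: [-179.9, -14.8, 100.3]
ft_force: [0.1, 0.1, -6.7]
finger_gap: 44.0
```

```bash
python3 -c "
from h import *
s=sense(); im=snapshot('wrist');cv2.imwrite('pics/w10.png',im)
go(534.8,-18.4,61.8,100.45,15,s=s)
# expected pixels of bar points, bar frame = tool axes flipped, origin at tool z=-10.6
T=np.array(camera_params('wrist')['tool_from_camera']);M=np.linalg.inv(T)
B=np.array([[62,23,14],[62,-23,14],[-62,-23,14],[-62,23,14],[-62,23,26],[-62,-23,26]],float)
P=np.c_[B[:,0],-B[:,1],-B[:,2]-10.6]
K,D,_,_=cam('wrist',s);print(px((K,D,M[:3,:3],M[:3,3]),P).round(1))
print(px(cam('wrist',s),[526.3,27.4,71]))
"
```

```text
t 25.1 pos [535.8 -22.3 122.3] rot [-179.93  -14.84  100.28] gap 44.0 F [ 0.1  0.1 -6.7] | shift [-11.6  -0.2  59.5] turn [-0.001  0.003 -0.003]
[[208.7 162.2]
 [338.  162.2]
 [320.2 415.8]
 [226.2 415.9]
 [223.  438.2]
 [323.5 438.1]]
[[272.36904187 178.70237067]]
```

View pics/w10.png

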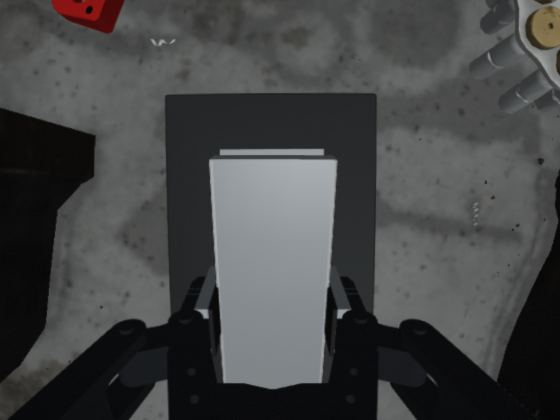

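The bar is held straight. Its open-end edge is at row 159, columns 210–336, against an expected row 162, columns 209–338. Block 16's edge shows beyond it at row 152, columns 220–323, centred.

{"op": "servo_tool", "data": {
  "motion": [
    [35, -4, 0, 15, 0, 0.003, 0],
    [35, -3, 0, 15, 0, 0, 0],
    [35, -2, 0, 10, 0, 0, 0],
    [35, 0, 0, 0, 0, 0, 0],
    [35, 0, 0, 0, 0, 0, 0]
  ]
}}

```text
time: 25.65
tool_pos: [535.6, -19.5, 79.2]
tcp_rot: [-180.0, -15.0, 100.4]
ft_force: [-0.0, -0.3, -6.1]
finger_gap: 44.4
```

```bash
python3 -c "
from h import *
go(534.8,-18.4,61.8,100.45,15)"
```

```text
t 25.65 pos [535.6 -19.5  79.2] rot [-179.98  -14.98  100.37] gap 44.4 F [-0.  -0.3 -6.1] | shift [-3.3 -0.6 17.1] turn [ 0.     0.    -0.001]
```

Pure vertical descent now: tool (-0.26, 0, 0.97) per mm.

{"op": "servo_tool", "data": {
  "motion": [
    [35, -0.8, -0.6, 6, 0, 0, 0],
    [35, -0.9, 0, 4, 0, 0, 0],
    [35, -0.6, 0, 2, 0, 0, 0],
    [35, 0, 0, 0, 0, 0, 0],
    [35, 0, 0, 0, 0, 0, 0]
  ]
}}

```text
time: 26.15
tool_pos: [535.5, -19.1, 66.8]
tcp_rot: [179.9, -15.0, 100.4]
ft_force: [-0.7, 0.3, -7.0]
finger_gap: 44.1
```

```bash
python3 -c "
from h import *
go(534.8,-18.4,61.8,100.45,15)"
```

```text
t 26.15 pos [535.5 -19.1  66.8] rot [179.95 -14.95 100.36] gap 44.1 F [-0.7  0.3 -7. ] | shift [-0.5 -0.6  5. ] turn [ 0.001  0.001 -0.002]
```

{"op": "servo_tool", "data": {
  "motion": [
    [35, -0.2, -0.5, 2, 0, 0, 0],
    [35, -0.3, 0, 1.5, 0, 0, 0],
    [35, 0, 0, 0, 0, 0, 0]
  ]
}}

```text
time: 26.45
tool_pos: [535.4, -18.9, 63.6]
tcp_rot: [179.9, -14.9, 100.4]
ft_force: [0.9, 1.1, -7.5]
finger_gap: 43.9
```

```bash
python3 -c "
from h import *
go(534.8,-18.4,61.8,100.45,15)"
```

```text
t 26.45 pos [535.4 -18.9  63.6] rot [179.88 -14.92 100.37] gap 43.9 F [ 0.9  1.1 -7.5] | shift [ 0.1 -0.5  1.9] turn [ 0.002  0.001 -0.001]
```

{"op": "servo_tool", "data": {
  "motion": [
    [35, 0, -0.4, 1, 0.002, 0, 0],
    [35, -0.1, 0, 0.7, 0, 0, 0],
    [35, 0, 0, 0, 0, 0, 0]
  ]
}}

```text
time: 26.75
tool_pos: [535.0, -18.6, 61.9]
tcp_rot: [180.0, -14.9, 100.4]
ft_force: [-0.2, -0.1, -6.2]
finger_gap: 43.9
```

```bash
python3 -c "
from h import *
go(534.8,-18.4,61.8,100.45,15);print(sense()['wrist_torque'])"
```

```text
t 26.75 pos [535.  -18.6  61.9] rot [179.99 -14.92 100.37] gap 43.9 F [-0.2 -0.1 -6.2] | shift [ 0.2 -0.1  0.2] turn [ 0.     0.001 -0.001]
[-0.35115065 -0.04216702  0.05398745]
```

{"op": "servo_tool", "data": {
  "motion": [
    [35, -0.1, 0, 0.6, 0, 0, 0],
    [35, -0.1, 0, 0.5, 0, 0, 0],
    [35, 0, 0, 0, 0, 0, 0]
  ]
}}

```text
time: 27.05
tool_pos: [535.1, -18.6, 61.5]
tcp_rot: [180.0, -14.9, 100.4]
ft_force: [-0.1, 0.1, -7.2]
finger_gap: 44.1
```

```bash
python3 -c "
from h import *
go(534.8,-18.4,61.8,100.45,15);print(sense()['wrist_torque'])"
```

```text
t 27.05 pos [535.1 -18.6  61.5] rot [179.98 -14.92 100.39] gap 44.1 F [-0.1  0.1 -7.2] | shift [ 0.3 -0.3 -0.3] turn [ 0.001  0.001 -0.001]
[-0.32772809 -0.06318153  0.02698051]
```

{"op": "servo_tool", "data": {
  "motion": [
    [35, -0.3, 0, 1, 0, 0, 0],
    [35, -0.3, 0, 1, 0, 0, 0],
    [35, 0, 0, 0, 0, 0, 0]
  ]
}}

```text
time: 27.35
tool_pos: [535.5, -18.6, 61.5]
tcp_rot: [179.9, -14.9, 100.4]
ft_force: [-0.1, -0.2, -7.2]
finger_gap: 44.3
```

```bash
python3 -c "
from h import *
go(534.8,-18.4,61.8,100.45,15);print(sense()['wrist_torque'])"
```

```text
t 27.35 pos [535.5 -18.6  61.5] rot [179.95 -14.94 100.44] gap 44.3 F [-0.1 -0.2 -7.2] | shift [ 0.4 -0.6 -0.2] turn [ 0.001  0.001 -0.   ]
[-0.3982487  -0.09431944 -0.05508509]
```

{"op": "servo_tool", "data": {
  "motion": [
    [35, -0.3, 0, 1, 0, 0, 0],
    [48, 0, 0, 0, 0, 0, 0],
    [55, 0, 0, 0, 0, 0, 0],
    [65, 0, 0, 0, 0, 0, 0],
    [85, 0, 0, 0, 0, 0, 0],
    [85, 0, 0, 0, 0, 0, 0],
    [85, 0, 0, 0, 0, 0, 0]
  ]
}}

```text
time: 28.05
tool_pos: [538.6, -19.1, 63.2]
tcp_rot: [179.6, -14.8, 100.5]
ft_force: [-0.3, 0.7, -0.1]
finger_gap: 84.9
```

{"op": "servo_tool", "data": {
  "motion": [
    [85, 3, 0, -12, 0, 0, 0],
    [85, 5, 0, -20, 0, 0, 0],
    [85, 8, 0, -30, 0, 0, 0],
    [85, 10, 0, -38, 0, 0, 0],
    [85, 0, 0, 0, 0, -0.13, 0],
    [85, 0, 0, 0, 0, -0.13, 0],
    [85, 0, 0, 0, 0, 0, 0],
    [85, 0, 0, 0, 0, 0, 0]
  ]
}}

```text
time: 28.85
tool_pos: [538.8, -20.3, 177.6]
tcp_rot: [179.3, 0.4, 100.2]
ft_force: [-0.2, -0.6, -0.5]
finger_gap: 85.1
```

```bash
python3 -c "
from h import *
s=sense(); im=snapshot('wrist');cv2.imwrite('pics/w11.png',im)
go(545.5,-222,150,32,s=s);c=cam('wrist',s)
B=Ro.from_euler('xyz',[0,0,100.45],degrees=True)*Ro.from_euler('y',-15,degrees=True)
P=np.array([[62,23,14],[62,-23,14],[-62,-23,14],[-62,23,14],[-62,23,26],[-62,-23,26]],float)
print(px(c,B.apply(P)+[535.3,-21.1,72]).round(1))
"
```

```text
t 28.85 pos [538.8 -20.3 177.6] rot [179.32   0.41 100.24] gap 85.1 F [-0.2 -0.6 -0.5] | shift [-199.5  -29.5   28.6] turn [ 1.500e-02 -1.000e-03  1.191e+00]
[[230.1 142.8]
 [301.4 142.4]
 [294.5 279.5]
 [240.6 280. ]
 [239.6 290.6]
 [295.4 290.1]]
```

View pics/w11.png

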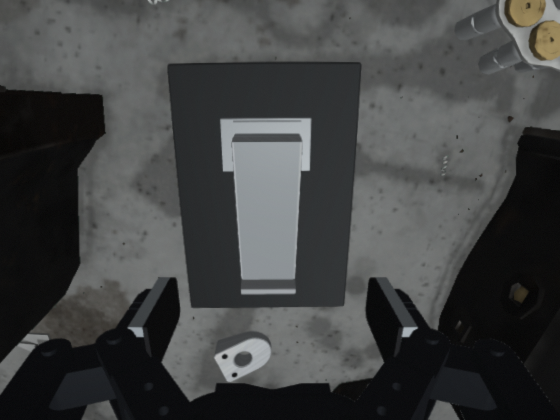

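The bar is on the stack and the plate. I'll measure its corners precisely to verify the slope.

```bash
python3 -c "
from h import *
im=cv2.imread('pics/w11.png').min(2).astype(int)
for r in (140,142,145,150,155,160,180,200,220,240,260,275,278):
  print(r,'|',im[r,222:244].tolist(),'|',im[r,288:312].tolist())
for u in (255,280): print(u,im[112:148,u].tolist(),im[268:300,u].tolist())
"
python3 - <<'E'
import cv2
im=cv2.imread('pics/w11.png');cv2.imwrite('pics/w11c.png',cv2.resize(im[105:310,170:360],None,fx=2.9,fy=2.9,interpolation=cv2.INTER_CUBIC))
E
```

```text
140 | [155, 160, 161, 160, 161, 161, 162, 162, 161, 155, 92, 73, 72, 71, 70, 71, 70, 71, 70, 71, 71, 71] | [70, 71, 71, 71, 73, 72, 74, 74, 72, 73, 71, 72, 76, 100, 146, 173, 176, 176, 177, 176, 175, 164, 121, 58]
142 | [153, 159, 161, 161, 162, 161, 162, 161, 160, 135, 139, 139, 136, 135, 135, 135, 135, 135, 136, 136, 135, 137] | [143, 144, 143, 143, 143, 143, 143, 143, 143, 143, 143, 143, 150, 152, 157, 175, 178, 177, 177, 177, 175, 164, 119, 59]
145 | [152, 161, 161, 161, 162, 162, 162, 162, 158, 130, 156, 166, 151, 149, 149, 148, 149, 150, 149, 150, 150, 150] | [154, 153, 153, 153, 153, 154, 155, 154, 155, 155, 155, 159, 169, 166, 157, 175, 177, 176, 178, 178, 176, 163, 118, 56]
150 | [151, 161, 162, 162, 162, 162, 162, 162, 164, 162, 156, 169, 157, 150, 150, 149, 149, 150, 149, 149, 149, 149] | [153, 153, 153, 155, 153, 154, 155, 154, 154, 153, 155, 160, 168, 163, 161, 176, 178, 178, 179, 179, 178, 157, 102, 55]
155 | [141, 161, 161, 162, 162, 163, 164, 163, 163, 161, 144, 167, 161, 149, 148, 148, 148, 148, 148, 149, 148, 149] | [152, 153, 153, 153, 153, 153, 153, 153, 152, 153,
[... 1702 characters left out ...]
2, 48, 48, 49, 49, 48, 48, 48, 48, 48, 48, 49, 50, 49, 50, 50, 50]
255 [46, 45, 45, 45, 47, 58, 107, 144, 131, 123, 150, 163, 165, 166, 164, 165, 166, 166, 166, 166, 162, 124, 81, 72, 76, 72, 72, 71, 71, 75, 139, 151, 151, 152, 151, 152] [141, 141, 141, 141, 141, 140, 141, 140, 140, 140, 138, 117, 76, 70, 70, 70, 70, 69, 70, 73, 83, 121, 152, 157, 157, 139, 92, 51, 44, 44, 45, 45]
280 [46, 47, 46, 47, 49, 63, 124, 157, 130, 126, 156, 167, 169, 170, 169, 170, 171, 170, 171, 171, 167, 127, 81, 72, 73, 72, 72, 71, 72, 85, 143, 153, 153, 154, 154, 153] [140, 141, 141, 140, 140, 141, 140, 140, 141, 139, 133, 106, 75, 70, 70, 71, 70, 70, 69, 72, 89, 129, 157, 160, 157, 127, 76, 50, 46, 46, 47, 46]
```

View pics/w11c.png

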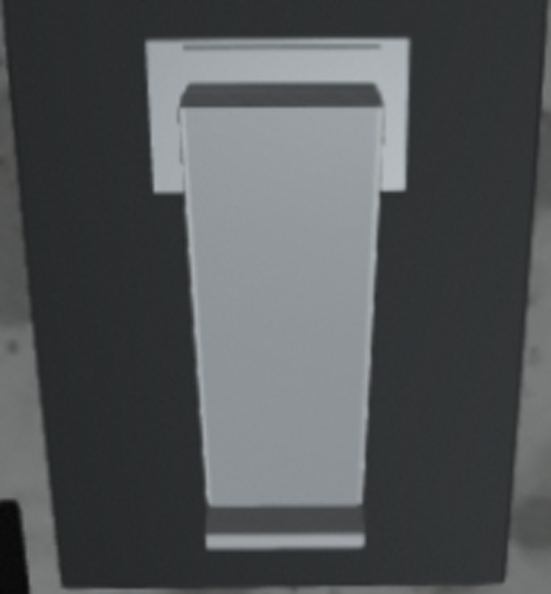

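Sub-pixel edges are 69.5 px wide at row 141.5 (predicted 71.3 at 142.6) and 53.7 px at row 278 (predicted 53.9 at 279.7). The bar is therefore at about 15° and within about 1.5 mm of plan. Now the wedge.

{"op": "servo_tool", "data": {
  "motion": [
    [85, -49, -7, 0, 0.015, 0, 0],
    [85, -49, -7, 0, 0, 0, 0],
    [85, -49, -7, 0, 0, 0, 0],
    [85, -49, -7, 0, 0, 0, 0],
    [85, 0, 0, 0, 0, 0, 0.145],
    [85, 0, 0, 0, 0, 0, 0.145],
    [85, 0, 0, 0, 0, 0, 0.145],
    [85, 0, 0, 0, 0, 0, 0.145],
    [85, 0, 0, 0, 0, 0, 0.145],
    [85, 0, 0, 0, 0, 0, 0.145]
  ]
}}

```text
time: 29.9
tool_pos: [539.2, -232.7, 170.3]
tcp_rot: [-178.6, -0.5, 48.9]
ft_force: [0.2, -0.7, 0.6]
finger_gap: 85.1
```

{"op": "servo_tool", "data": {
  "motion": [
    [85, 0, 0, 0, 0, 0, 0.145],
    [85, 0, 0, 0, 0, 0, 0.145],
    [85, 0, 0, 0, 0, 0, 0],
    [85, 0, 0, 0, 0, 0, 0]
  ]
}}

```text
time: 30.3
tool_pos: [535.9, -236.0, 166.8]
tcp_rot: [-177.8, -0.1, 31.6]
ft_force: [0.1, -0.3, 1.0]
finger_gap: 85.1
```

```bash
python3 -c "
from h import *
s=sense(); im=snapshot('wrist');cv2.imwrite('pics/w12.png',im);c=cam('wrist',s)
p=px(c,[545.5,-222,15])[0].astype(int);print(p,s['tool_pos'],s['tcp_rot'])
go(545.5,-222,80,32,s=s)
x,y=p[0]-75,max(p[1]-75,0)
cv2.imwrite('pics/w12c.png',cv2.resize(im[y:y+150,x:x+150],None,fx=4,fy=4,interpolation=cv2.INTER_CUBIC));print(x,y)
"
```

```text
[271 177] [ 535.94831495 -235.9585677   166.8442924 ] [-1.77812394e+02 -1.35841122e-01  3.16052603e+01]
t 30.3 pos [ 535.9 -236.   166.8] rot [-1.7781e+02 -1.4000e-01  3.1610e+01] gap 85.1 F [ 0.1 -0.3  1. ] | shift [15.2 -3.6 87.1] turn [-0.038 -0.003 -0.007]
196 102
```

View pics/w12c.png

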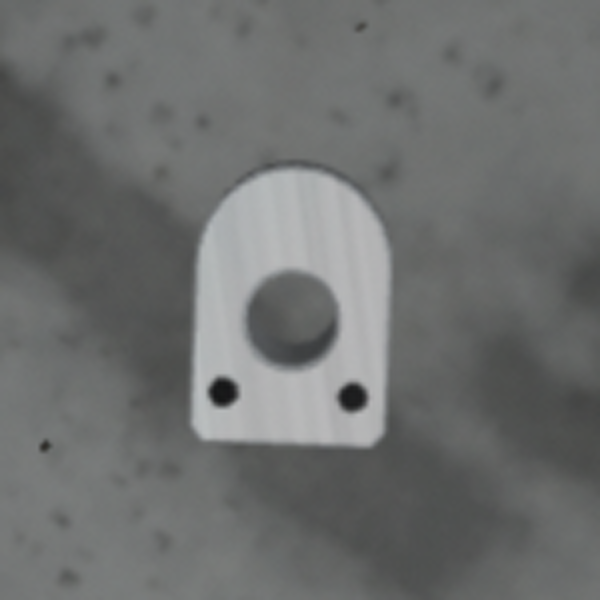

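The wedge's round thin end is at the top (crop 292,165). Its thick end is at the bottom (midpoint 290,444), nearly aligned with the tool.

```bash
python3 -c "
from h import *
c=cam('wrist',dict(tool_pos=np.array([535.95,-235.96,166.84]),tcp_rot=np.array([-177.81,-.136,31.605])))
f=lambda u,v,z: topl(c,[[196+u/4-.4,102+v/4-.4]],z)[0]
a=f(291,444,26);b=f(292.5,164,10);d=b-a;L=np.linalg.norm(d);print(a,b,L,np.degrees(np.arctan2(d[1],d[0])),'c',a+d*25/L)
l=f(196,300,18);l2=f(192,425,25);r=f(390,262,15);r2=f(386,430,25)
for p,q in((l2,l),(r2,r)): e=q-p;print(p,q,np.degrees(np.arctan2(e[1],e[0])))
e=f(386,447,26)-f(192,440,26);print(np.degrees(np.arctan2(e[1],e[0]))+90,np.linalg.norm(e))
"
```

```text
[ 519.24734055 -235.11734749] [ 570.27328707 -203.43923196] 60.059555619819925 31.832989366146172 c [ 540.48706918 -221.93122115]
[ 510.87195979 -214.118173  ] [ 534.31435603 -200.61466416] 29.943206265976958
[ 533.11017875 -251.46975724] [ 563.9618548  -232.96578605] 30.954149749567257
30.171088821653612 43.499600940657146
```

{"op": "servo_tool", "data": {
  "motion": [
    [85, 7, -10, 30, -0.038, -0.003, 0.01],
    [85, 0, 0, 35, 0, 0, 0],
    [85, 0, 0, 25, 0, 0, 0],
    [85, 0, 0, 0, 0, 0, 0],
    [85, 0, 0, 0, 0, 0, 0]
  ]
}}

```text
time: 30.85
tool_pos: [536.8, -224.2, 76.4]
tcp_rot: [179.9, -0.1, 31.7]
ft_force: [-0.3, -0.3, 0.6]
finger_gap: 84.9
```

```bash
python3 -c "
from h import *
go(537,-224,6,31)"
```

```text
t 30.85 pos [ 536.8 -224.2   76.4] rot [ 1.7991e+02 -1.1000e-01  3.1730e+01] gap 84.9 F [-0.3 -0.3  0.6] | shift [ 0.1 -0.2 70.4] turn [ 0.002 -0.002  0.013]
```

{"op": "servo_tool", "data": {
  "motion": [
    [85, 0, 0, 25, 0, 0, 0.013],
    [85, 0, 0, 20, 0, 0, 0],
    [85, 0, 0, 8, 0, 0, 0],
    [85, 0, 0, 0, 0, 0, 0]
  ]
}}

```text
time: 31.25
tool_pos: [541.6, -227.2, 29.6]
tcp_rot: [179.5, -0.4, 31.2]
ft_force: [-0.6, 0.3, -0.4]
finger_gap: 85.2
```

```bash
python3 -c "
from h import *
go(537,-224,6,31)"
```

```text
t 31.25 pos [ 541.6 -227.2   29.6] rot [179.47  -0.43  31.18] gap 85.2 F [-0.6  0.3 -0.4] | shift [-2.4 -5.3 23.6] turn [ 0.009 -0.007  0.003]
```

{"op": "servo_tool", "data": {
  "motion": [
    [85, -2.5, -5.5, 10, 0.009, -0.007, 0.003],
    [85, 0, 0, 8, 0, 0, 0],
    [85, 0, 0, 4, 0, 0, 0],
    [85, 0, 0, 0, 0, 0, 0]
  ]
}}

```text
time: 31.65
tool_pos: [538.9, -225.0, 10.1]
tcp_rot: [179.8, -0.2, 31.0]
ft_force: [-0.6, 0.3, -0.1]
finger_gap: 85.1
```

```bash
python3 -c "
from h import *
go(537,-224,6,31)"
```

```text
t 31.65 pos [ 538.9 -225.    10.1] rot [ 1.7976e+02 -1.6000e-01  3.1040e+01] gap 85.1 F [-0.6  0.3 -0.1] | shift [-1.2 -1.9  4.1] turn [ 0.004 -0.003  0.001]
```

{"op": "servo_tool", "data": {
  "motion": [
    [85, -1.2, -2, 3, 0.004, -0.003, 0],
    [85, 0, 0, 1.5, 0, 0, 0],
    [60, 0, 0, 0, 0, 0, 0],
    [35, 0, 0, 0, 0, 0, 0],
    [35, 0, 0, 0, 0, 0, 0],
    [35, 0, 0, 0, 0, 0, 0],
    [35, 0, 0, 0, 0, 0, 0],
    [35, 0, 0, 0, 0, 0, 0]
  ],
  "force": 50
}}

```text
time: 32.45
tool_pos: [537.5, -224.2, 6.4]
tcp_rot: [179.9, -0.0, 31.0]
ft_force: [0.9, -0.1, -0.0]
finger_gap: 43.1
```

```bash
python3 -c "
from h import *
go(537,-224,6,31)"
```

```text
t 32.45 pos [ 537.5 -224.2    6.4] rot [ 1.7992e+02 -3.0000e-02  3.1050e+01] gap 43.1 F [ 0.9 -0.1 -0. ] | shift [-0.3 -0.5  0.4] turn [ 0.001 -0.001  0.001]
```

{"op": "servo_tool", "data": {
  "motion": [
    [35, 0, 0, -15, 0, 0, 0],
    [35, 0, 0, -40, 0, 0, 0],
    [35, 0, 0, -48, 0, 0, 0],
    [35, 0, 0, -48, 0, 0, 0],
    [35, 0, 0, -20, 0, 0, -0.1],
    [35, 0, 0, 0, 0, 0, -0.14],
    [35, 0, 0, 0, 0, 0, -0.14],
    [35, 0, 0, 0, 0, 0, -0.14],
    [35, 0, 0, 0, 0, 0, -0.14],
    [35, 0, 0, 0, 0, 0, -0.14]
  ]
}}

```text
time: 33.45
tool_pos: [534.7, -222.5, 191.7]
tcp_rot: [-180.0, 0.0, 78.5]
ft_force: [0.1, -0.5, -2.7]
finger_gap: 42.6
```

{"op": "servo_tool", "data": {
  "motion": [
    [35, 0, 0, 0, 0, 0, -0.14],
    [35, 0, 0, 0, 0, 0, -0.14],
    [35, 0, 0, 0, 0, 0, -0.14],
    [35, 0, 0, 0, 0, 0, 0]
  ]
}}

```text
time: 33.85
tool_pos: [533.7, -221.9, 195.0]
tcp_rot: [-180.0, 0.0, 103.8]
ft_force: [0.4, -0.3, -1.7]
finger_gap: 42.8
```

```bash
python3 -c "
from h import *
B=Ro.from_euler('xyz',[0,0,100.45],degrees=True)*Ro.from_euler('y',-15,degrees=True)
f=lambda x,z:B.apply([x,0,z])+[535.3,-21.1,72]
t=f(-34-3.5,24-2.6);print('rel',t,'pre',f(-34-3.5+8,60))
go(*f(-34-3.5,90),100.45)"
```

```text
rel [542.874492   -62.16828078  82.96509849] pre [543.28495061 -64.39375406 122.32038775]
t 33.85 pos [ 533.7 -221.9  195. ] rot [-1.7999e+02  1.0000e-02  1.0377e+02] gap 42.8 F [ 0.4 -0.3 -1.7] | shift [135.3  45.9  45.7] turn [-0.     0.     0.058]
```

{"op": "servo_tool", "data": {
  "motion": [
    [35, 0, 0, 0, 0, 0, 0.058],
    [35, 39, 9.5, 5, 0, 0, 0],
    [35, 39, 9.5, 10, 0, 0, 0],
    [35, 39, 9.5, 10, 0, 0, 0],
    [35, 37, 9.5, 10, 0, 0, 0],
    [35, 0, 0, 0, 0, 0.13, 0],
    [35, 0, 0, 0, 0, 0.132, 0],
    [35, 0, 0, 0, 0, 0, 0],
    [35, 0, 0, 0, 0, 0, 0]
  ]
}}

```text
time: 34.75
tool_pos: [545.7, -50.3, 163.9]
tcp_rot: [-180.0, -15.3, 98.7]
ft_force: [0.6, 0.3, -3.2]
finger_gap: 42.8
```

```bash
python3 -c "
from h import *
s=sense();cv2.imwrite('pics/w13.png',snapshot('wrist'))
go(542.9,-62.2,115,100.45,15,s=s)
c=cam('wrist',s)
B=Ro.from_euler('xyz',[0,0,100.45],degrees=True)*Ro.from_euler('y',-15,degrees=True)
P=np.array([[62,23,14],[62,-23,14]],float)
print(px(c,B.apply(P)+[535.3,-21.1,72]).round(1))"
```

```text
t 34.75 pos [545.7 -50.3 163.9] rot [-179.97  -15.26   98.68] gap 42.8 F [ 0.6  0.3 -3.2] | shift [-23.8  -4.6  44.2] turn [ 0.007 -0.005 -0.03 ]
[[226.4 126.1]
 [296.4 123.8]]
```

View pics/w13.png

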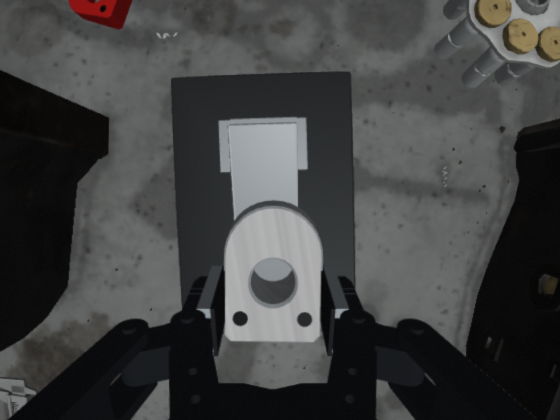

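The wedge is held square, and the bar lies under it at columns 229–298 (predicted 226–296). I'll check the wedge's offset in the grip.

```bash
python3 -c "
from h import *
M=np.linalg.inv(np.array(camera_params('wrist')['tool_from_camera']));K,D,_,_=cam('wrist')
q=(K,D,M[:3,:3],M[:3,3])
print(px(q,[[-21.5,22,-19.6],[-21.5,-22,-19.6],[38.5,0,-3.6],[-19.5,0,-19.6]]).round(1))"
```

```text
[[321.6 343.3]
 [224.9 343.4]
 [273.2 206.9]
 [273.2 340. ]]
```

{"op": "servo_tool", "data": {
  "motion": [
    [35, -12, -4, 15, 0.007, -0.005, -0.03],
    [35, -8, 0, 15, 0, 0, 0],
    [35, -3, 0, 10, 0, 0, 0],
    [35, 0, 0, 0, 0, 0, 0],
    [35, 0, 0, 0, 0, 0, 0]
  ]
}}

```text
time: 35.3
tool_pos: [544.1, -63.5, 119.1]
tcp_rot: [179.9, -14.4, 100.2]
ft_force: [-0.0, 0.5, -1.6]
finger_gap: 42.4
```

```bash
python3 -c "
from h import *
go(542.9,-62.2,83,100.45,15)"
```

```text
t 35.3 pos [544.1 -63.5 119.1] rot [179.94 -14.45 100.19] gap 42.4 F [-0.   0.5 -1.6] | shift [-7.6 -1.  35.3] turn [ 0.002  0.01  -0.004]
```

{"op": "servo_tool", "data": {
  "motion": [
    [35, -1.5, -1, 12, 0.002, 0.01, -0.004],
    [35, -2, 0, 9, 0, 0, 0],
    [35, -1, 0, 4, 0, 0, 0],
    [35, 0, 0, 0, 0, 0, 0]
  ]
}}

```text
time: 35.7
tool_pos: [543.3, -61.2, 92.5]
tcp_rot: [179.9, -15.0, 100.4]
ft_force: [0.1, 0.2, -2.2]
finger_gap: 42.6
```

```bash
python3 -c "
from h import *
go(542.9,-62.2,83,100.45,15)"
```

```text
t 35.7 pos [543.3 -61.2  92.5] rot [179.93 -15.02 100.44] gap 42.6 F [ 0.1  0.2 -2.2] | shift [-3.3 -0.6  9. ] turn [ 0.001 -0.    -0.   ]
```

{"op": "servo_tool", "data": {
  "motion": [
    [35, -1, -0.5, 4, 0, 0, 0],
    [35, -1, 0, 3, 0, 0, 0],
    [35, -0.5, 0, 1, 0, 0, 0],
    [35, 0, 0, 0, 0, 0, 0],
    [35, 0, 0, 0, 0, 0, 0]
  ]
}}

```text
time: 36.2
tool_pos: [543.2, -61.8, 83.9]
tcp_rot: [179.9, -15.0, 100.4]
ft_force: [-0.4, -0.2, -2.7]
finger_gap: 42.5
```

```bash
python3 -c "
from h import *
go(542.9,-62.2,83,100.45,15)"
```

```text
t 36.2 pos [543.2 -61.8  83.9] rot [179.89 -15.   100.43] gap 42.5 F [-0.4 -0.2 -2.7] | shift [-0.5 -0.4  0.8] turn [ 0.002 -0.    -0.   ]
```

{"op": "servo_tool", "data": {
  "motion": [
    [35, -0.3, -0.3, 0.8, 0, 0, 0],
    [35, -0.2, 0, 0.6, 0, 0, 0],
    [35, 0, 0, 0, 0, 0, 0]
  ]
}}

```text
time: 36.5
tool_pos: [543.3, -62.2, 82.8]
tcp_rot: [179.8, -15.0, 100.4]
ft_force: [-0.1, -0.1, -1.4]
finger_gap: 43.1
```

```bash
python3 -c "
from h import *
go(542.9,-62.2,83,100.45,15)"
```

```text
t 36.5 pos [543.3 -62.2  82.8] rot [179.84 -14.97 100.45] gap 43.1 F [-0.1 -0.1 -1.4] | shift [ 0.1 -0.4 -0.1] turn [ 0.003  0.    -0.   ]
```

Open in place, let it slide, then back straight off along the tool axis.

{"op": "servo_tool", "data": {
  "motion": [
    [48, 0, 0, 0.3, 0, 0, 0],
    [55, 0, 0, 0, 0, 0, 0],
    [65, 0, 0, 0, 0, 0, 0],
    [85, 0, 0, 0, 0, 0, 0],
    [85, 0, 0, 0, 0, 0, 0],
    [85, 0, 0, 0, 0, 0, 0],
    [85, 0, 0, -10, 0, 0, 0],
    [85, 0, 0, -20, 0, 0, 0],
    [85, 0, 0, -35, 0, 0, 0],
    [85, 0, 0, -40, 0, 0, 0]
  ]
}}

```text
time: 37.5
tool_pos: [544.7, -87.6, 183.5]
tcp_rot: [-179.7, -15.3, 100.4]
ft_force: [0.8, -0.3, 0.7]
finger_gap: 85.3
```

{"op": "servo_tool", "data": {
  "motion": [
    [85, 0, 0, 0, 0, -0.13, 0],
    [85, 0, 0, 0, 0, -0.13, 0],
    [85, 0, 0, 0, 0, 0, 0],
    [85, 0, 0, 0, 0, 0, 0]
  ]
}}

```text
time: 37.9
tool_pos: [549.6, -92.1, 195.3]
tcp_rot: [179.5, 0.4, 100.2]
ft_force: [-0.5, -0.8, -0.5]
finger_gap: 85.1
```

```bash
python3 -c "
from h import *
s=sense(); im=snapshot('wrist');cv2.imwrite('pics/w14.png',im);print(s['tool_pos'],s['tcp_rot'])
c=cam('wrist',s)
B=Ro.from_euler('xyz',[0,0,100.45],degrees=True)*Ro.from_euler('y',-15,degrees=True)
P=np.array([[62,23,14],[62,-23,14],[-62,-23,26],[-62,23,26],[-62,22,40],[-62,-22,40],[-2,0,24]],float)
print(px(c,B.apply(P)+[535.3,-21.1,72]).round(1))
x,y=160,100
cv2.imwrite('pics/w14c.png',cv2.resize(im[y:y+260,x:x+230],None,fx=2.3,fy=2.3,interpolation=cv2.INTER_CUBIC))
"
```

```text
[549.62151227 -92.13370704 195.28566865] [179.51232628   0.35814464 100.24041871]
[[233.   25.5]
 [305.1  25.2]
 [298.9 199.6]
 [241.4 200. ]
 [241.5 209.7]
 [299.  209.3]
 [269.7 126.4]]
```

View pics/w14c.png

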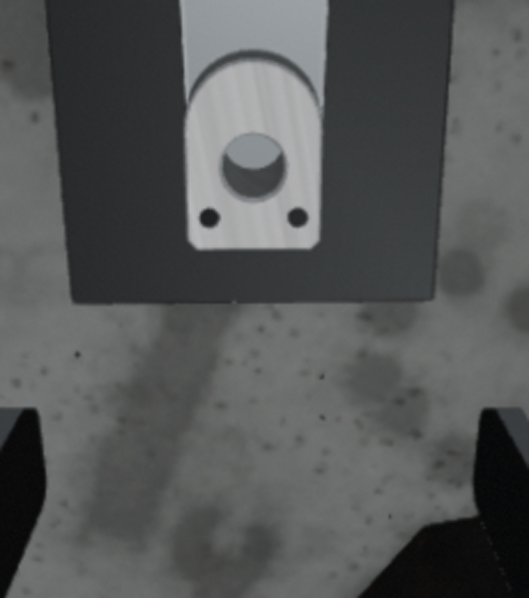

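The wedge's thick end is at image row 207.8 (predicted at the stop 209.5), columns 241–300 (predicted 241–299). Its thin tip is at row 126 (predicted 126.4), so it is seated and centred. Last, I'll check the bar's open end numerically and hand in.

```bash
python3 -c "
from h import *
im=cv2.imread('pics/w14.png').min(2)
print(im[12:34,269].tolist());print(im[35,222:244].tolist(),im[35,294:314].tolist())
a=cv2.imread('pics/top0.png');b=snapshot('top');print('block6/can diff',cv2.absdiff(a,b)[228:252,358:382].mean(),cv2.absdiff(a,b)[125:165,385:430].mean())
s=sense();print(s['time'],s['tool_pos'],s['ft_force'])
hand_in()"
```

```text
[40, 40, 40, 42, 55, 104, 134, 136, 137, 137, 135, 103, 102, 152, 159, 159, 159, 159, 159, 159, 159, 159]
[45, 77, 130, 136, 137, 136, 137, 137, 137, 137, 137, 137, 136, 144, 163, 155, 152, 152, 151, 151, 153, 153] [163, 162, 162, 163, 163, 163, 163, 163, 165, 165, 158, 128, 138, 140, 139, 141, 140, 140, 139, 125]
block6/can diff 8.715856481481481 7.275740740740741
38.0 [549.57947576 -92.801936   194.68759392] [-0.48460377 -0.24124108  0.06612569]
the job is handed in; nothing more can be done
```

The job was handed in at 38 s of the 122 s allowed: all four parts are set up on the plate, and no check failed. `hand_in()` gives no verdict, so the result rests on my own camera checks.

**What I did:** I laid the 16 mm block on the plate with its long side across the bar line and put the 10 mm block squarely on it. I set the sine bar down tilted 15°, open-end roller on the blocks and stop-end roller on the plate. I then released the wedge about 3 mm short of the stop so it would slide home. The red look-alike was not touched.

**Last checks from the wrist camera:**
- **Blocks:** the 16 mm block measured 68.3 x 40.4 mm on the plate, at the angle I wanted. After stacking, the two hole centres were within about 1 mm of each other.
- **Bar:** after release its edges were within about 2 px of a 15° pose. The open end was 69.5 px wide against 71.3 predicted, which bevelled edges could explain. With the wedge on it, the open end was still within about 1 px in line (row 24–25, predicted 25).
- **Wedge:** its sides were within 1 px of the predicted position. Its thick end was about 1.7 px (roughly 1 mm) short of the predicted stop position, within the 4 mm allowed.
- **6 mm block and oil can:** I never went near them. Comparing top views gave only a small overall brightness change (8.7 and 7.3 grey levels). I did not re-measure their positions.

**One oddity:** the wrist force still read nearly the bar's full weight just before I released it, although the tool had stopped going down. The pictures after release show the bar seated.

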